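# Trim an instrument's slotted adjuster under its bifold dust cover

## Task

Push the bifold dust cover of the grey trim box so that its two panels fold flat against each other, then take the wide-blade screwdriver from its stand, turn it lightly on the screw inside until the blade drops into the slot, and turn the screw clockwise until the pointer stands on the one long, thick mark of the scale. Then stand the screwdriver back upright in its stand, leaving the cover folded, without leaning hard on the screw or shoving the other things on the bench about.

Things in the scene. Friction and masses are not known exactly. Their poses are not given: they have to be found in the camera images.
- trim_box: Grey metal box, 144 (x) x 128 (y) x 50 mm high, fixed; origin at the centre of its underside, z up. In its open top (100 x 104 mm) is a recess; on the recess floor, 29 mm above the worktop, are a white round scale plate, a dark pointer and, on the same centre, a brass slotted screw. At the start the bifold cover stands over it as a low tent and hides the screw from above.
- scale_mark (a point): Middle of the one long, thick, black mark of the scale, 35 mm from the centre on the box's +x side, 29 mm above the worktop; short thin marks lie every 0.2 rad to both sides of it.
- screw_top (a point): Centre of the top face of the screw head, 40 mm above the worktop on the box's centre line; axes as the box's (they do not turn with the screw). Brass head 30 mm across; slot right across it, 6 mm wide with 1.2 mm bevels, 5.5 mm deep. The slot's direction is not measured; see pointer. Delicate: 3 to 15 N on the driver will do, never over 40 N.
- pointer (a joint): Angle of the dark pointer (36 mm long), rad: 0 on the long mark, growing clockwise seen from above, -0.9 to -0.5 at the start (towards the box's +y), range -1.3 to 0.6. The screw's slot lies along the pointer to within 0.3 rad: the screw has that free play either way (0.045 N m), then carries the pointer along (0.1 N m in all). Both stay where left.
- cover (a joint): Angle of the bifold's first panel above level, rad: 0 lying flat, 0.5 to 0.7 at the start, 1.53 fully folded, both panels upright and flat together. Two aluminium panels, each 96 (box x) x 50 x 4 mm; the first hinges on the box's +y rim, the second on the first, its free edge sliding on rails at box y = 50 - 100 cos(angle) mm. Stays where left; 103 mm above the worktop when folded.
- pull_bar (a point): Centre of the steel bar, 12 mm thick, 70 mm long along the box's x axis, that stands off the second panel by its free edge. To fold the cover push it (1 to 2 N) towards the box's +y side; it stays 62 to 69 mm above the worktop and ends at box y = 34 mm when fully folded, within 6 mm of which is flat enough. Free surface of the box beside it is 50 mm high.
- driver_grip (a point): Centre of the handle of the wide-blade screwdriver, 97 mm above the blade's tip. Grey handle 26 mm square with rounded corners, 80 mm long, flat sides facing the point's x and y; z points from blade to handle end, up at the start. Black round flange of 46 mm under the handle, its underside 50 mm above the tip. Whole tool 141 mm long, about 0.16 kg.
- driver_tip (a point): Middle of the blade's end. The steel blade is 22 mm wide (along this point's x axis) and 3.4 mm thick (along y), straight for 14 mm, then thickening to a 12 mm shank.
- stand_top (a point): Centre of the top face of the fixed aluminium driver stand (76 mm square block, 60 mm high, on a black foot), z up. A 34 mm square hole, sides along the point's x and y, runs down through it; the screwdriver stands in it blade down, its flange resting on the top face, so that the handle's centre is 47 mm above that face.
- reagent_4: Bystander: white bottle with a green cap, 62 mm across, 118 mm high; origin at its underside. Leave it.
- cup_0: Bystander: lidded specimen cup, 64 mm across, 66 mm high; origin at its underside. Leave it.
- cup_1: Bystander: another lidded specimen cup, 64 mm across, 66 mm high; origin at its underside. Leave it.
- timer: Bystander: white bench timer, 66 x 66 x 19 mm; origin at its underside. Leave it.
- stapler: Bystander: stapler, 34 x 128 x 42 mm; origin at its underside. Leave it.
Mind the look-alikes: they are no part of the job. What is shaped like the part that bears stand_top but purple or turquoise is not meant.

How it is judged:
On the way, in this order (a step that is already met when the one before it is completed fails the run):
1. the bifold cover is folded flat (over 1.40 rad) (value of joint cover above 1.4 rad), for 0.2 s.
2. the screwdriver's blade has dropped into the slot (tip over 3 mm below the screw's top face, within 6 mm of its axis) (z of driver_tip in the frame of screw_top below -0.003 m and horizontal distance between driver_tip and screw_top below 0.006 m), for 0.2 s.
3. the pointer is on the long mark (within 0.13 rad) with the blade still in the slot (all of step 2 and value of joint pointer between -0.13 and 0.13 rad), for 0.2 s.
At the end, for the whole second after the job is handed in: The cover is folded over 1.40 rad, the pointer is within 0.13 rad of the long mark, and the screwdriver stands released and upright (within 0.1 rad) in its stand, its flange down on the top face (handle centre within 12 mm of the hole's axis and at most 51 mm above the top face) (value of joint cover above 1.4 rad and value of joint pointer between -0.13 and 0.13 rad and horizontal distance between driver_grip and stand_top below 0.012 m and z of driver_grip in the frame of stand_top below 0.051 m and angle between driver_grip's own z axis and vertical below 0.1 rad and contact force between the fingers and driver below 0.1 N); the robot touches nothing.
It fails at once if the screwdriver is pushed on the trim box or its screw with more than 40 N (contact force between driver and trim_box above 40 N).
It fails at once if a bystander is shoved more than 30 mm (distance of any of cup_0, cup_1, timer, stapler, reagent_4 from where it was at the start of the episode above 0.03 m).
It also fails if it takes over 72 s, if anything falls off the work surface, if the arm or the gripper's body presses on something with over 40 N, if the wrist force passes 120 N, or if a joint passes its speed limit or range.

## Robot

A 6-joint arm with a two-finger parallel gripper is mounted at the origin on a cart in front of the work surface, level with it; the furniture and walls round the work are solid. World frame = base frame: x ahead of the robot, y to its left, z up, the work surface at z = 0. Lengths are in m, angles in rad, forces in N, time in s.
With the tool pointing down it reaches from about 0.25 to 0.775 m from the base axis. Payload 4 kg.
Tool frame: the origin (TCP) lies midway between the tips of the shut fingers; the grasp point (between the pads) lies 19 mm behind it; z points along the fingers, x is the direction in which the jaws open and shut, and the axes are right-handed (so a half turn about z gives the same grasp; the last joint's range is limited). The gripper opens to 94 mm and grips with 3 to 60 N. Pads are 16 mm wide; open, the fingers measure 119 mm over their backs; the gripper's body (75 mm by 177 mm) begins 78 mm behind the grasp point.
Start: joints at [-1.232, 0.087, 1.371, -0, 1.684, -0.103], TCP at [0.235, -0.497, 0.175] pointing down, gripper open.
Joint ranges: [-3.1, 3.1], [-0.76, 2.03], [0.27, 2.55], [-1.08, 4.22], [0.17, 2.65], [-2.57, 2.57]. Speed limits (rad/s): [2.79, 2.79, 3.14, 3.14, 3.14, 3.14].

## Interface

Orientations are given as [roll, pitch, yaw] about the fixed x, y, z axes, in that order (R = Rz(yaw) Ry(pitch) Rx(roll)).
In Python, from bench import * gives the robot as it stands.
- The arm moves only by the tool send_rows, never from a script. Its argument "rows" is one flat list of numbers, 7 for each row, row after row: the shift along the world's x, y, z in mm, then the turn, a rotation vector about the world's x, y, z in degrees, then the opening, from 0 (shut) to 1 (fully open). A call has exactly 8 rows; each row shifts and turns the commanded pose from where the row before left it; what a row does not reach is not made up. A row lasts 1/8 s, in which the tool goes at most 62.5 mm and 10.7 degrees, less where a joint would pass 70% of its speed; a pose out of reach is approached as far as the arm can. A call is refused whole if a number of a shift passes 62.5 or a number of a turn 10.7, either way. A call with a gripper value outside its range is refused whole. The fingers move at their own pace and stop on an object; the grip force is fixed at half the most. Time passes only in rows, so rows that do not move let the fingers close, or fill a call up. It gives the time, the measured TCP pose, the force and the opening at its end, in the units of the state.
- get_obs(): the state, without advancing time (a new reading comes with each control period).
- snapshot(name): name is "side" or "top" or "wrist"; returns a dict with "color" (420x560x3 uint8, red, green, blue), "intrinsics" (3x3 intrinsics, pixels), "distortion" ([k1, k2, p1, p2, k3] as OpenCV has them; the pictures are not rectified), "rvec" (rotation vector, rad) and "tvec" (3), from world to camera coordinates, as OpenCV has them; the wrist camera has in their place "T_tool_cam" (4x4, takes a point from camera to tool coordinates, whose origin is the TCP and whose axes are the tool frame's). Camera axes: x right, y down, z forward; pixel columns grow to the right and rows downward; lengths in m; the calibration is good to about 2 mm. A picture is of the moment at which its call begins: read the wrist's pose just before it. There is no depth.
- close_job(): hands the job in, once; it reports no verdict.
The state is a dict: "time": time; "joint_positions": joint angles; "qvel": joint speeds; "joint_torque": joint torques, N m; "tool_pos": TCP position; "ee_rot": TCP orientation; "wrist_force": force on the tool from outside, world axes, zero at the start; "wrist_torque": the same for the moment, N m; "width": finger opening in m.
Only numpy, scipy, OpenCV 4.12 (cv2) and the standard library are available. Lean on these libraries where they do the work, as an engineer would, in place of code of your own. Each camera call takes 0.05 s, during which the arm holds its last target.

## Working session

There is one attempt and no reset: what is moved stays moved. The work goes in short steps, Python scripts to look and compute and a tool call to move; the robot and the scene stay as the last step left them, time stands still between calls to the robot, and variables do not carry over. Pictures are saved under pics/ and viewed, and the job is handed in when it is done.

Besides the shell and the picture viewer there is one more tool, called after ">>>" as name(argument=value, ...) on one line, values as JSON. send_rows: Moves the arm, as the interface text tells. Its arguments: {"type":"object","properties":{"rows":{"type":"array","items":{"type":"number"}}},"required":["rows"]}

```bash
ls; mkdir -p pics; cat > h.py <<'E'
from bench import *
import numpy as np, cv2, pickle
from scipy.spatial.transform import Rotation as R
def snap(n,f):
    o=get_obs(); s=snapshot(n); s['obs']=o
    cv2.imwrite(f'pics/{f}.png',s['color'][:,:,::-1]); pickle.dump(s,open(f'pics/{f}.pkl','wb')); return s
def load(f): return pickle.load(open(f'pics/{f}.pkl','rb'))
def rays(s,px):
    px=np.array(px,float).reshape(-1,1,2)
    u=cv2.undistortPoints(px,np.array(s['intrinsics']),np.array(s['distortion'])).reshape(-1,2)
    d=np.c_[u,np.ones(len(u))]
    if 'rvec' in s and s['rvec'] is not None:
        Rm=cv2.Rodrigues(np.array(s['rvec'],float))[0]; t=np.array(s['tvec'],float).ravel()
        return -Rm.T@t, d@Rm
    T=np.array(s['T_tool_cam']); o=s['obs']
    Rw=R.from_euler('xyz',o['ee_rot']).as_matrix()
    return np.array(o['tool_pos'])+Rw@T[:3,3], d@(Rw@T[:3,:3]).T
def plane(s,px,z):
    c,d=rays(s,px); return c+d*((z-c[2])/d[:,2])[:,None]
def tri(l):
    A=np.zeros((3,3));b=np.zeros(3);L=[]
    for s,p in l:
        c,d=rays(s,[p]);d=d[0]/np.linalg.norm(d[0]);M=np.eye(3)-np.outer(d,d);A+=M;b+=M@c;L.append((c,d))
    x=np.linalg.solve(A,b); return x,[np.linalg.norm(np.cross(x-c,d)) for c,d in L]
def proj(s,P):
    P=np.array(P,float).reshape(-1,3)
    if 'rvec' in s and s['rvec'] is not None: rv,tv=np.array(s['rvec'],float),np.array(s['tvec'],float)
    else:
        T=np.array(s['T_tool_cam']);o=s['obs'];Rw=R.from_euler('xyz',o['ee_rot']).as_matrix()
        Rc=Rw@T[:3,:3];c=np.array(o['tool_pos'])+Rw@T[:3,3];rv=cv2.Rodrigues(Rc.T)[0];tv=-Rc.T@c
    return cv2.projectPoints(P,rv,tv,np.array(s['intrinsics']),np.array(s['distortion']))[0].reshape(-1,2)
E
python3 - <<'E'
from h import *
for n in ['side','top','wrist']:
    s=snap(n,n+'0'); print(n,s.keys())
print(get_obs()); print(load('wrist0')['T_tool_cam'])
for n in ['side0','top0']: print(rays(load(n),[[280,210]]))
E
```

```text
pics
side dict_keys(['color', 'intrinsics', 'distortion', 'rvec', 'tvec', 'obs'])
top dict_keys(['color', 'intrinsics', 'distortion', 'rvec', 'tvec', 'obs'])
wrist dict_keys(['color', 'intrinsics', 'distortion', 'T_tool_cam', 'obs'])
{'time': 0.15, 'joint_positions': array([-1.23211921e+00,  8.77587669e-02,  1.37186572e+00,  1.88578670e-06,
        1.68362867e+00, -1.03092147e-01]), 'qvel': array([ 0.00062425, -0.00281299, -0.00296001,  0.00199176,  0.00169224,
        0.00088456]), 'joint_torque': array([ 8.02386658e-04, -3.40644479e+01, -3.02791572e+01,  7.16946227e-02,
        3.05352942e-02, -1.18661651e-04]), 'tool_pos': array([ 0.23498975, -0.4967512 ,  0.17370857]), 'ee_rot': array([-3.14141991e+00,  1.65149501e-03, -1.12902671e+00]), 'wrist_force': array([-0.01730278,  0.11095011, -0.55003569]), 'wrist_torque': array([ 0.0021249 ,  0.04795193, -0.00557743]), 'width': 0.09379932857400998}
[[ 9.99998890e-01  1.10777245e-03  9.96654053e-04 -6.35199147e-05]
 [-1.33991400e-03  9.61117293e-01  2.76137200e-01 -8.12613913e-02]
 [-6.52004264e-04 -2.76138229e-01  9.61117710e-01 -2.11439247e-01]
 [ 0.00000000e+00  0.00000000e+00  0.00000000e+00  1.00000000e+00]]
(array([0.42312787, 1.17188628, 0.74117143]), array([[ 0.10955842, -0.85635703, -0.50492223]]))
(array([0.34960917, 0.04945284, 1.50238241]), array([[ 0.15344682, -0.0112168 , -0.9881069 ]]))
```

```bash
sleep 1
```

```text
(no output)
```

View pics/side0.png

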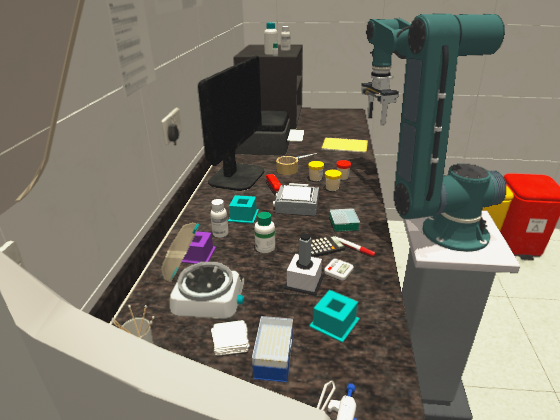

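View pics/top0.png

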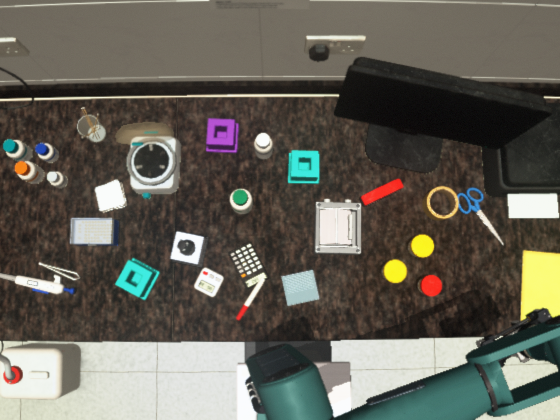

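View pics/wrist0.png

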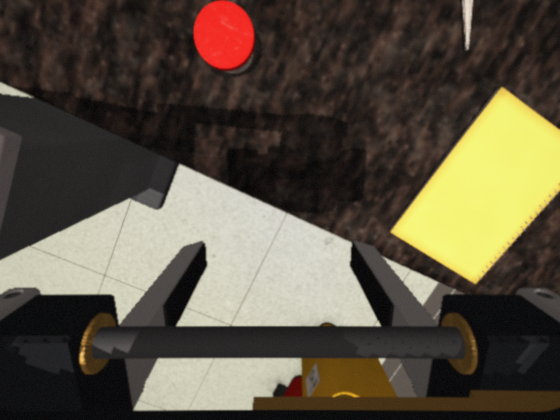

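The aluminium stand with the driver is at top px (187,247). The look-alikes are purple (222,135) and turquoise (304,167) and (137,278). The box is at (339,227). I'll confirm with enlarged crops.

```bash
python3 - <<'E'
from h import *
a=cv2.imread('pics/top0.png'); b=cv2.imread('pics/side0.png')
f=lambda c,s:cv2.resize(c,s,interpolation=cv2.INTER_CUBIC)
cv2.imwrite('pics/c1.png',np.hstack([f(a[190:265,300:375],(400,400)),f(a[215:285,150:220],(400,400))]))
cv2.imwrite('pics/c2.png',np.hstack([f(b[170:230,265:335],(400,343)),f(b[225:295,270:340],(400,343))]))
s=load('top0')
print(plane(s,[[187,247]],0.06),plane(s,[[339,227]],0.05),plane(s,[[0,0],[560,0],[0,420]],0))
E
```

```text
[[0.47233671 0.29015659 0.06      ]] [[ 0.52588602 -0.13149273  0.05      ]] [[ 1.27566665  0.93081319  0.        ]
 [ 1.27406415 -0.89260548  0.        ]
 [-0.01423681  0.83255177  0.        ]]
```

```bash
sleep 1
```

```text
(no output)
```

View pics/c1.png

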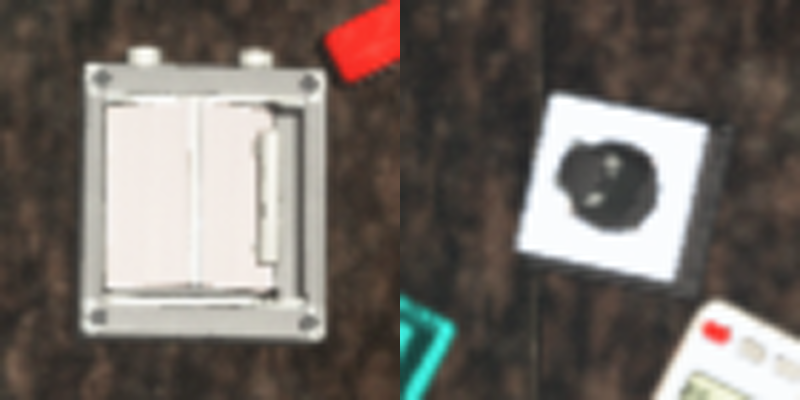

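View pics/c2.png

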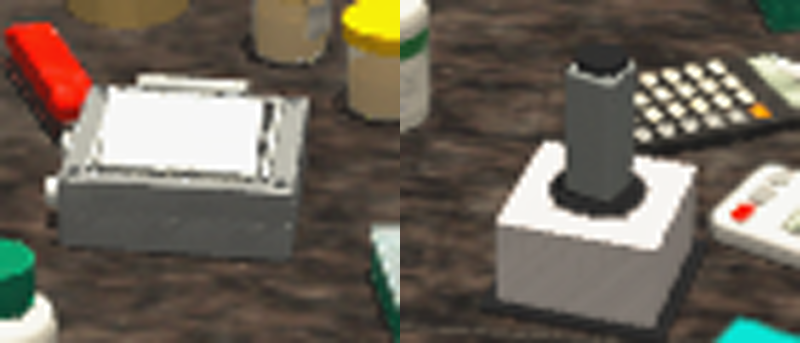

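The crops confirm it: box x/y is close to world x/y, and the pull bar is on the −y side, right of the cover. The aluminium stand with the driver is slightly rotated. Next I'll move over the box and close the fingers on the way.

>>> send_rows(rows=[36,37,10,0,0,8.1,0,36,37,10,0,0,8.1,0,36,37,10,0,0,8.1,0,36,37,10,0,0,8.1,0,36,37,10,0,0,8.1,0,36,37,10,0,0,8.1,0,36,37,10,0,0,8.1,0,36,37,10,0,0,8.1,0])

```text
time: 1.15
tool_pos: [0.524, -0.1998, 0.2546]
ee_rot: [-3.142, 0.0, 0.007]
wrist_force: [0.4, -0.5, 0.0]
width: 0.0172
```

```bash
python3 - <<'E'
from h import *
s=snap('wrist','w1');o=s['obs'];print(o['time'],o['tool_pos'],o['ee_rot'],o['joint_positions'],o['width'])
E
```

```text
1.15 [ 0.52404802 -0.1997996   0.25455132] [-3.14153390e+00  3.62834039e-04  6.62771209e-03] [-4.65263710e-01  1.10776149e-01  1.18809742e+00 -1.16905012e-04
  1.84306898e+00 -4.71922830e-01] 0.017167552334819668
```

View pics/w1.png

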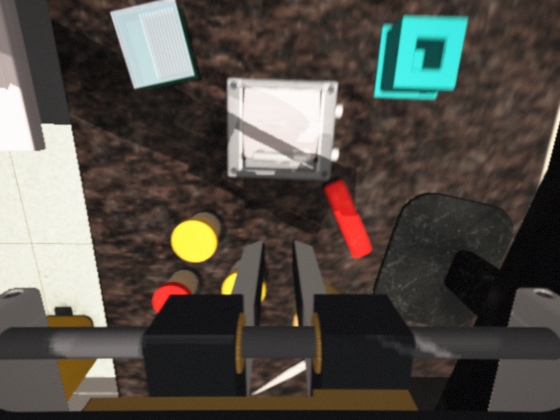

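```bash
python3 - <<'E'
from h import *
a=cv2.imread('pics/w1.png'); cv2.imwrite('pics/c3.png',cv2.resize(a[70:190,215:355],(700,600),interpolation=cv2.INTER_CUBIC))
E
```

```text
(no output)
```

View pics/c3.png

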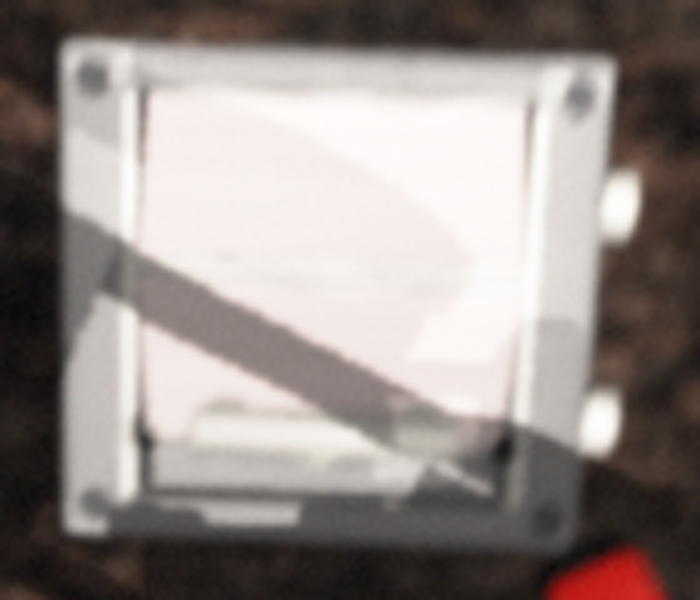

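```bash
python3 - <<'E'
from h import *
s=load('w1')
P=plane(s,[[215+60/5,70+40/5],[215+615/5,70+58/5],[215+65/5,70+533/5],[215+575/5,70+545/5]],0.05);print(P.round(4),P.mean(0),np.linalg.norm(P[1]-P[0]),np.linalg.norm(P[3]-P[2]),np.linalg.norm(P[2]-P[0]))
e=P[1]-P[0]+P[3]-P[2];print(np.arctan2(e[1],e[0]));e=P[0]-P[2]+P[1]-P[3];print(np.arctan2(-e[0],e[1]))
print(plane(s,[[215+195/5,70+430/5],[215+455/5,70+438/5]],0.065))
t=load('top0')
P=plane(t,[[300+85/5.333,190+65/5.333],[300+85/5.333,190+333/5.333],[300+325/5.333,190+70/5.333],[300+325/5.333,190+338/5.333]],.05);print(P.round(4),P.mean(0))
print(plane(t,[[300+265/5.333,190+130/5.333],[300+265/5.333,190+265/5.333]],.07))
E
```

```text
[[ 0.458  -0.0609  0.05  ]
 [ 0.6009 -0.064   0.05  ]
 [ 0.4542 -0.1884  0.05  ]
 [ 0.5979 -0.1907  0.05  ]] [ 0.5277617  -0.12599463  0.05      ] 0.14299322970111586 0.14371959193134246 0.1276092311390258
-0.018843980457159386
-0.026819327958637354
[[ 0.49239774 -0.15802816  0.065     ]
 [ 0.56166144 -0.15957905  0.065     ]]
[[ 0.5966 -0.0683  0.05  ]
 [ 0.4554 -0.0656  0.05  ]
 [ 0.5931 -0.1954  0.05  ]
 [ 0.4515 -0.1909  0.05  ]] [ 0.5241709  -0.13003168  0.05      ]
[[ 0.55839541 -0.15962117  0.07      ]
 [ 0.48807957 -0.15762924  0.07      ]]
```

>>> send_rows(rows=[0,-1,-30,0,0,-0.8,0,0,0,-30,0,0,-0.8,0,0,0,-30,0,0,0,0,1,0,-30,0,0,0,0,0,0,-30,0,0,0,0,1,0,-25,0,0,0,0,0,0,-18,0,0,0,0,0,0,-5,0,0,0,0])

```text
time: 2.2
tool_pos: [0.5242, -0.2019, 0.0551]
ee_rot: [-3.14, 0.002, -0.026]
wrist_force: [-0.0, -0.6, -0.3]
width: 0.0001
```

>>> send_rows(rows=[0,10,0,0,0,0,0,0,10,0,0,0,0,0,0,10,0,0,0,0,0,0,10,0,0,0,0,0,0,10,0,0,0,0,0,0,10,0,0,0,0,0,0,10,0,0,0,0,0,0,10,0,0,0,0,0])

```text
time: 3.2
tool_pos: [0.5251, -0.1216, 0.0566]
ee_rot: [-3.142, -0.0, -0.026]
wrist_force: [-0.4, -0.4, 0.3]
width: 0.0005
```

```bash
python3 - <<'E'
from h import *
s=snap('wrist','w2');o=s['obs'];print(o['time'],o['tool_pos'],o['ee_rot'],o['wrist_force'],o['width'])
s=snap('top','t2')
a=cv2.imread('pics/t2.png')[190:265,300:375]
cv2.imwrite('pics/c4.png',np.hstack([cv2.resize(cv2.imread('pics/w2.png'),(400,300)),cv2.resize(a,(300,300))]))
E
```

```text
3.2 [ 0.52514235 -0.12155342  0.05656535] [-3.14158640e+00 -6.01971376e-05 -2.59506781e-02] [-0.36281189 -0.43400312  0.32027388] 0.0005020650105158972
```

View pics/c4.png

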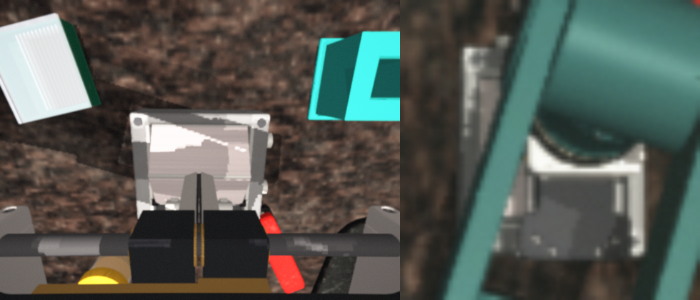

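>>> send_rows(rows=[0,4,0,0,0,0,0,0,4,0,0,0,0,0,0,2,0,0,0,0,0,0,2,0,0,0,0,0,0,1,0,0,0,0,0,0,0,0,0,0,0,0,0,0,0,0,0,0,0,0,0,0,0,0,0,0])

```text
time: 4.3
tool_pos: [0.5252, -0.1093, 0.0566]
ee_rot: [3.142, -0.0, -0.026]
wrist_force: [-0.1, -0.0, -0.2]
width: 0.0005
```

```bash
python3 - <<'E'
from h import *
s=snap('wrist','w3');o=s['obs'];print(o['time'],o['tool_pos'],o['wrist_force'])
E
```

```text
4.3 [ 0.52516758 -0.10927725  0.05660883] [-0.10391522 -0.00919839 -0.19653468]
```

View pics/w3.png

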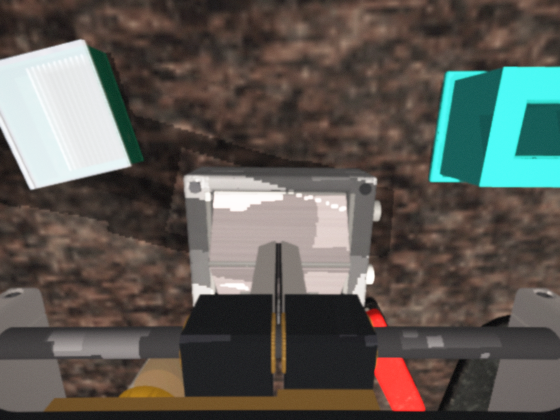

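```bash
python3 - <<'E'
from h import *
s=load('w3')
for th in [0.6,0.9,1.2,1.4,1.53]:
    y=-.128+.05-.05*np.cos(th);z=.053+.05*np.sin(th)
    print(th,proj(s,[[.48,y,z],[.574,y,z],[.48,-.128+.05-.1*np.cos(th),.053]]).round())
E
```

```text
0.6 [[212. 265.]
 [348. 262.]
 [223. 295.]]
0.9 [[207. 258.]
 [353. 255.]
 [221. 273.]]
1.2 [[202. 243.]
 [357. 240.]
 [219. 242.]]
1.4 [[199. 230.]
 [359. 226.]
 [217. 219.]]
1.53 [[198. 220.]
 [360. 216.]
 [215. 202.]]
```

```bash
python3 - <<'E'
from h import *
a=cv2.imread('pics/w3.png'); b=snap('side','s3')['color'][:,:,::-1]
cv2.imwrite('pics/c5.png',np.hstack([cv2.resize(a[160:310,175:390],(400,280),interpolation=cv2.INTER_CUBIC),cv2.resize(b[165:230,255:345],(400,280),interpolation=cv2.INTER_CUBIC)]))
E
```

```text
(no output)
```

View pics/c5.png

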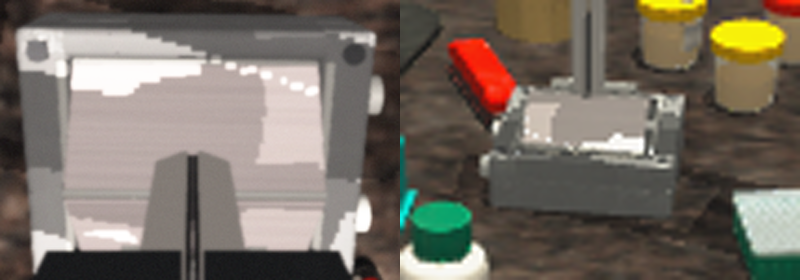

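```bash
python3 - <<'E'
from h import *
s=load('w3');d=load('s3');o=get_obs();print(o['tool_pos'],o['wrist_force'],o['joint_positions'])
print(proj(s,[o['tool_pos']]),proj(d,[o['tool_pos']]), 'side tip approx',255+188*90/400,165+95*65/280)
y=-.128+.05-.05*np.cos(.6);z=.053+.05*np.sin(.6)
print(proj(d,[[.48,y,z],[.574,y,z]]))
print(tri([(s,(278,243)),(d,(255+188*90/400,165+95*65/280))]))
E
```

```text
[ 0.52517583 -0.10928208  0.05661904] [-0.60163737 -0.38815209 -0.54192843] [-3.10873865e-01  1.10519046e-01  1.58213391e+00  6.86986556e-06
  1.44879432e+00 -2.84830942e-01]
[[277.01855883 236.67531487]] [[297.13980288 193.54270087]] side tip approx 297.3 187.05357142857142
[[310.27343434 186.59438423]
 [283.6505572  185.45805381]]
(array([ 0.52519577, -0.10277129,  0.08560801]), [np.float64(0.0009017645288406079), np.float64(0.0009017645288406242)])
```

```bash
python3 - <<'E'
from h import *
b=load('s3')['color'][:,:,::-1]; a=load('w3')['color'][:,:,::-1]; c=load('side0')['color'][:,:,::-1]
cv2.imwrite('pics/c6.png',np.vstack([cv2.resize(x[165:225,255:335],(400,300),interpolation=cv2.INTER_CUBIC) for x in (c,b)]))
cv2.imwrite('pics/c7.png',cv2.resize(a[180:310,180:380],(800,520),interpolation=cv2.INTER_CUBIC))
E
```

```text
(no output)
```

View pics/c6.png

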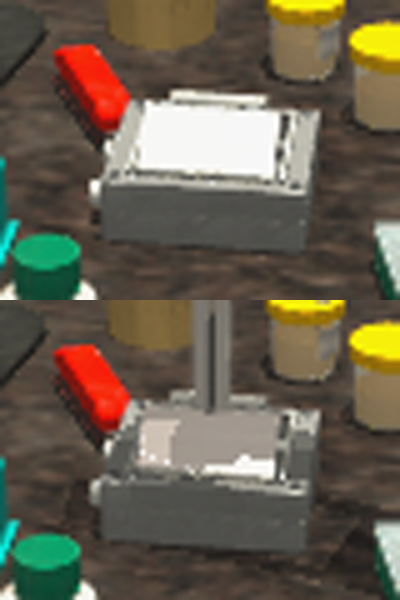

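View pics/c7.png

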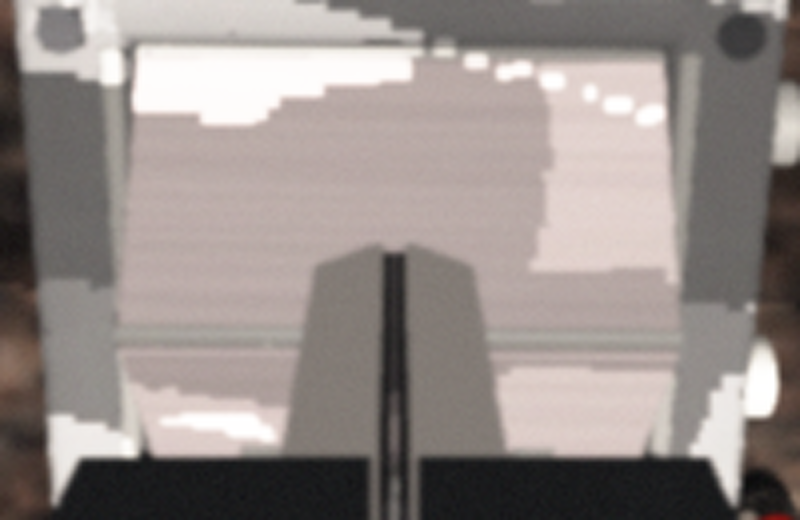

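```bash
python3 - <<'E'
from h import *
s=load('w3');p=np.array(s['obs']['tool_pos'])
for dy in (-.008,0,.008):
  for dz in (0,.01,.02,.03): print(dy,dz,proj(s,[p+[0,dy,dz]])[0].round(1))
d=load('side0');P=np.array(d['obs']['tool_pos']);Rw=R.from_euler('xyz',d['obs']['ee_rot']).as_matrix()
for w in (-.047,.047): print(proj(d,[P+Rw@[w,0,0],P+Rw@[w,0,-.03]]))
b=d['color'][:,:,::-1];cv2.imwrite('pics/c8.png',cv2.resize(b[70:140,350:410],(600,700),interpolation=cv2.INTER_CUBIC)[:600])
E
```

```text
-0.008 0 [277.3 246.5]
-0.008 0.01 [277.2 251.8]
-0.008 0.02 [277.2 257.6]
-0.008 0.03 [277.2 264. ]
0 0 [277.  236.7]
0 0.01 [277.  241.6]
0 0.02 [276.9 247. ]
0 0.03 [276.9 252.9]
0.008 0 [276.7 226.7]
0.008 0.01 [276.7 231.2]
0.008 0.02 [276.6 236.2]
0.008 0.03 [276.5 241.6]
[[381.05164313 131.50284789]
 [381.81654417 124.3541143 ]]
[[369.49938928 124.48290098]
 [370.13263998 117.6011562 ]]
```

View pics/c8.png

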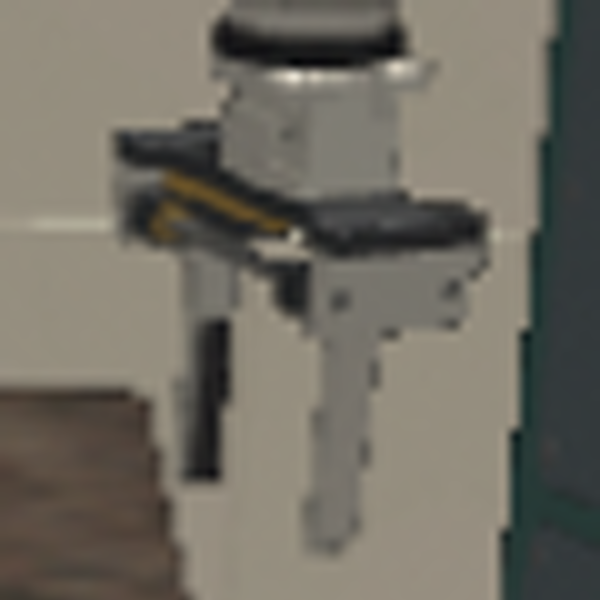

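The fingers passed over the bar and the cover did not move. Both the wrist and side views put the real fingertips about 29 mm above the reported TCP. I'll back off and measure the tips against the side view.

>>> send_rows(rows=[0,-20,0,0,0,0,0,0,-20,0,0,0,0,0,0,-20,0,0,0,0,0,0,-20,0,0,0,0,0,0,-20,0,0,0,0,0,0,0,0,0,0,0,0,0,0,-8,0,0,0,0,0,0,-7,0,0,0,0])

```text
time: 5.4
tool_pos: [0.525, -0.2084, 0.0408]
ee_rot: [-3.141, 0.001, -0.025]
wrist_force: [0.8, 0.5, -0.4]
width: 0.0002
```

```bash
python3 - <<'E'
from h import *
s=snap('wrist','w4');o=s['obs'];print(o['time'],o['tool_pos'],o['wrist_force'])
d=snap('side','s4');p=np.array(o['tool_pos'])
for dz in (0,.01,.02,.03,.04): print(proj(d,[p+[0,0,dz]]))
a=s['color'][:,:,::-1];b=d['color'][:,:,::-1]
cv2.imwrite('pics/c9.png',np.hstack([cv2.resize(a,(400,300)),cv2.resize(b[165:225,265:345],(400,300),interpolation=cv2.INTER_CUBIC)]))
E
```

```text
5.4 [ 0.52495865 -0.20836064  0.04081692] [ 0.79920682  0.4532955  -0.42575965]
[[299.36819055 184.91115568]]
[[299.3952725  182.52616273]]
[[299.42242917 180.12607026]]
[[299.44966    177.71076312]]
[[299.47696437 175.28012544]]
```

View pics/c9.png

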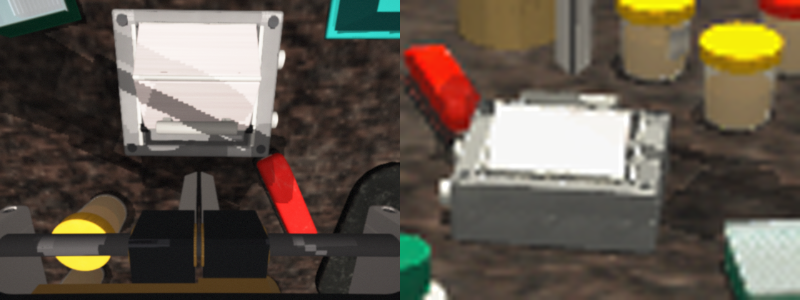

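```bash
python3 - <<'E'
from h import *
a=cv2.imread('pics/w4.png'); cv2.imwrite('pics/c10.png',cv2.resize(a[150:270,160:360],(800,480),interpolation=cv2.INTER_CUBIC))
E
```

```text
(no output)
```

View pics/c10.png

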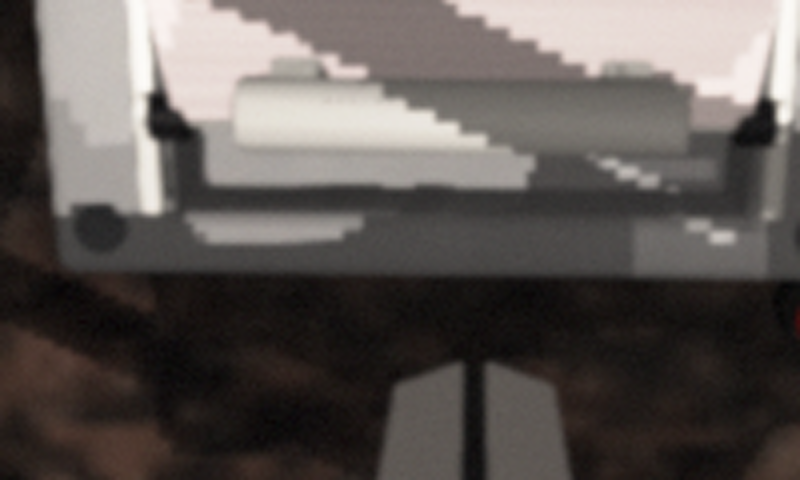

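```bash
python3 - <<'E'
from h import *
s=load('w4')
for z in (.055,.06,.065,.07):
    P=plane(s,[(218.75,178.3),(332.5,179.5)],z);print(z,P.round(4),np.linalg.norm(P[0]-P[1]))
P=plane(s,[(160+475/4,150+372/4)],.06);print('tip',P)
print(tri([(s,(218.75,178.3)),(load('w1'),(254,156))]),tri([(s,(332.5,179.5)),(load('w1'),(306,157.6))]))
d=load('s4');print(tri([(s,(160+475/4,150+365/4)),(d,(299.4,179.4))]))
E
```

```text
0.055 [[ 0.4872 -0.1604  0.055 ]
 [ 0.5633 -0.163   0.055 ]] 0.07606274075901913
0.06 [[ 0.4883 -0.1596  0.06  ]
 [ 0.5624 -0.1621  0.06  ]] 0.07413515829433931
0.065 [[ 0.4893 -0.1588  0.065 ]
 [ 0.5615 -0.1612  0.065 ]] 0.07220757582965938
0.07 [[ 0.4903 -0.1579  0.07  ]
 [ 0.5606 -0.1603  0.07  ]] 0.0702799933649795
tip [[ 0.52630965 -0.20575385  0.06      ]]
(array([ 0.4939125 , -0.15557483,  0.08647305]), [np.float64(0.00041094490460077623), np.float64(0.0004109449046008121)]) (array([ 0.56043184, -0.15924507,  0.07331262]), [np.float64(0.0006820905535781175), np.float64(0.0006820905535781518)])
(array([ 0.52549279, -0.20177335,  0.06697297]), [np.float64(0.0009050425805728085), np.float64(0.000905042580572857)])
```

>>> send_rows(rows=[0,4,-7,0,0,0,0,0,10,0,0,0,0,0,0,10,0,0,0,0,0,0,10,0,0,0,0,0,0,10,0,0,0,0,0,0,10,0,0,0,0,0,0,10,0,0,0,0,0,0,0,0,0,0,0,0])

```text
time: 6.5
tool_pos: [0.5252, -0.144, 0.0347]
ee_rot: [-3.141, 0.0, -0.025]
wrist_force: [0.4, -0.0, -0.4]
width: 0.0004
```

```bash
python3 - <<'E'
from h import *
s=snap('wrist','w5');o=s['obs'];print(o['time'],o['tool_pos'],o['wrist_force'])
E
```

```text
6.5 [ 0.52515626 -0.14401203  0.03468993] [ 0.37136605 -0.00184646 -0.42702947]
```

View pics/w5.png

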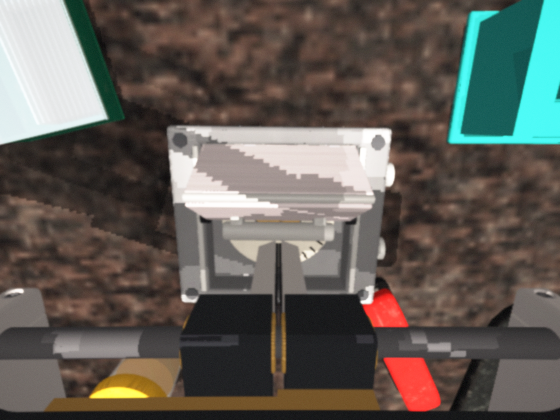

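The cover is folding, and the scale is showing at (280,245).

>>> send_rows(rows=[0,8,0,0,0,0,0,0,8,0,0,0,0,0,0,8,0,0,0,0,0,0,4,0,0,0,0,0,0,4,0,0,0,0,0,0,3,0,0,0,0,0,0,0,0,0,0,0,0,0,0,0,0,0,0,0])

```text
time: 7.55
tool_pos: [0.5252, -0.1102, 0.0347]
ee_rot: [-3.141, -0.0, -0.026]
wrist_force: [0.6, -1.0, 0.3]
width: 0.0007
```

```bash
python3 - <<'E'
from h import *
s=snap('wrist','w6');o=s['obs'];print(o['time'],o['tool_pos'],o['wrist_force'])
for th in [1.2,1.3,1.4,1.53]:
    y=-.128+.05-.05*np.cos(th);z=.053+.05*np.sin(th)
    print(th,proj(s,[[.48,y,z],[.574,y,z]]).round())
E
```

```text
7.55 [ 0.52520925 -0.11018539  0.03466952] [ 0.59444    -1.02536452  0.30360327]
1.2 [[192. 257.]
 [367. 253.]]
1.3 [[190. 250.]
 [369. 246.]]
1.4 [[188. 243.]
 [370. 238.]]
1.53 [[186. 231.]
 [371. 227.]]
```

View pics/w6.png

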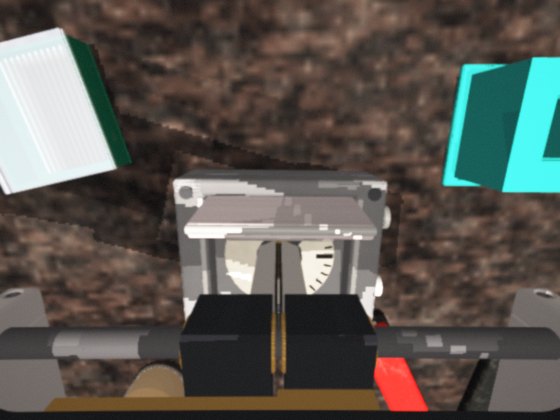

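>>> send_rows(rows=[0,1,0,0,0,0,0,0,1,0,0,0,0,0,0,1,0,0,0,0,0,0,0,0,0,0,0,0,0,0,0,0,0,0,0,0,0,0,0,0,0,0,0,0,0,0,0,0,0,0,0,0,0,0,0,0])

```text
time: 8.6
tool_pos: [0.5252, -0.1072, 0.0346]
ee_rot: [3.142, -0.0, -0.026]
wrist_force: [-0.1, -0.3, 0.3]
width: 0.0007
```

>>> send_rows(rows=[0,1,0,0,0,0,0,0,1,0,0,0,0,0,0,1,0,0,0,0,0,0,0,0,0,0,0,0,0,0,0,0,0,0,0,0,0,0,0,0,0,0,0,0,0,0,0,0,0,0,0,0,0,0,0,0])

```text
time: 9.6
tool_pos: [0.5252, -0.1042, 0.0346]
ee_rot: [3.142, -0.0, -0.026]
wrist_force: [-0.5, 0.1, 0.1]
width: 0.0003
```

```bash
python3 - <<'E'
from h import *
s=snap('wrist','w7');o=s['obs'];print(o['time'],o['tool_pos'],o['wrist_force'])
cv2.imwrite('pics/c11.png',cv2.resize(s['color'][160:310,165:395,::-1],(800,520),interpolation=cv2.INTER_CUBIC))
E
```

```text
9.6 [ 0.52516777 -0.1042401   0.03460728] [-0.53617355  0.0535469   0.1411421 ]
```

View pics/c11.png

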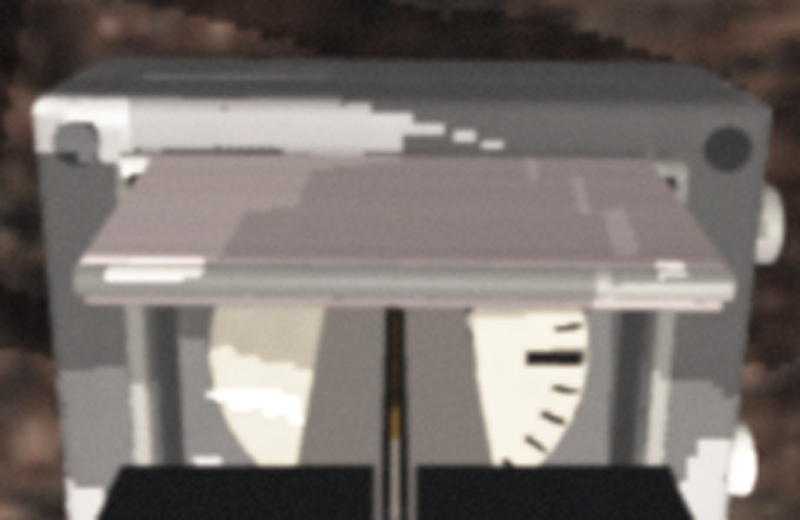

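>>> send_rows(rows=[0,1,0,0,0,0,0,0,1,0,0,0,0,0,0,1,0,0,0,0,0,0,0,0,0,0,0,0,0,0,0,0,0,0,0,0,0,0,0,0,0,0,0,0,0,0,0,0,0,0,0,0,0,0,0,0])

```text
time: 10.65
tool_pos: [0.5252, -0.1013, 0.0346]
ee_rot: [3.141, -0.0, -0.026]
wrist_force: [-0.1, -1.5, 0.7]
width: 0.0006
```

>>> send_rows(rows=[0,1,0,0,0,0,0,0,1,0,0,0,0,0,0,1,0,0,0,0,0,0,0,0,0,0,0,0,0,0,0,0,0,0,0,0,-20,0,0,0,0,0,0,-20,40,0,0,0,0,0,-5,60,0,0,0,0,0,-5,60,0,0,0,0])

```text
invalid input
```

```bash
python3 - <<'E'
from h import *
s=snap('wrist','w8');o=s['obs'];print(o['time'],o['tool_pos'],o['wrist_force'])
s=snap('top','t8')
E
```

```text
10.65 [ 0.52521934 -0.10129466  0.03464447] [-0.14564558 -1.50323219  0.70327176]
```

View pics/w8.png

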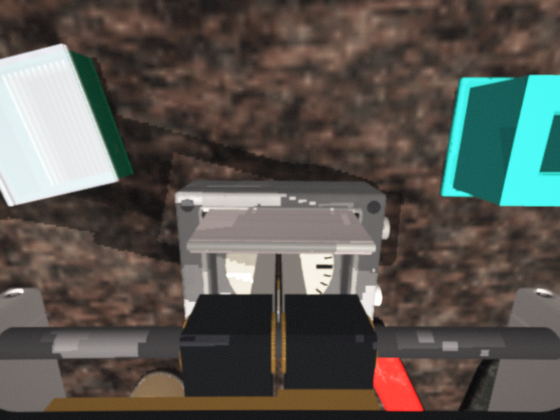

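View pics/t8.png

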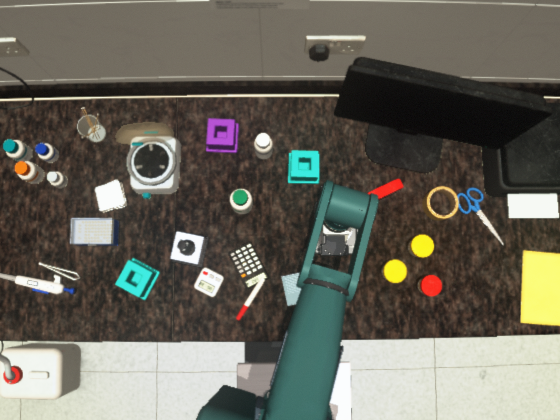

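>>> send_rows(rows=[0,1,0,0,0,0,0,0,1,0,0,0,0,0,0,1,0,0,0,0,0,0,0,0,0,0,0,0,0,0,0,0,0,0,0,0,-20,0,0,0,0,0,0,-20,60,0,0,0,0,0,-5,60,0,0,0,0])

```text
time: 11.75
tool_pos: [0.5238, -0.1434, 0.1531]
ee_rot: [-3.138, 0.004, -0.027]
wrist_force: [1.2, 0.0, 0.4]
width: 0.0003
```

```bash
python3 - <<'E'
from h import *
s=snap('wrist','w9');o=s['obs'];print(o['time'],o['tool_pos'],o['wrist_force'])
for th in [1.2,1.3,1.4,1.53]:
    y=-.128+.05-.05*np.cos(th);z=.053+.05*np.sin(th)
    print(th,proj(s,[[.48,y,z],[.574,y,z]]).round(),proj(s,[[.491,-.128+34/1000-(1.53-th)*.1,.066]]))
E
```

```text
11.75 [ 0.52383303 -0.14344454  0.15306392] [1.22173757 0.00412235 0.41158144]
1.2 [[227. 166.]
 [333. 164.]] [[245.24427227 192.17758934]]
1.3 [[226. 161.]
 [333. 159.]] [[244.69286571 182.54173817]]
1.4 [[225. 156.]
 [334. 153.]] [[244.13038129 172.72778998]]
1.53 [[225. 148.]
 [334. 145.]] [[243.38195821 159.69377065]]
```

View pics/w9.png

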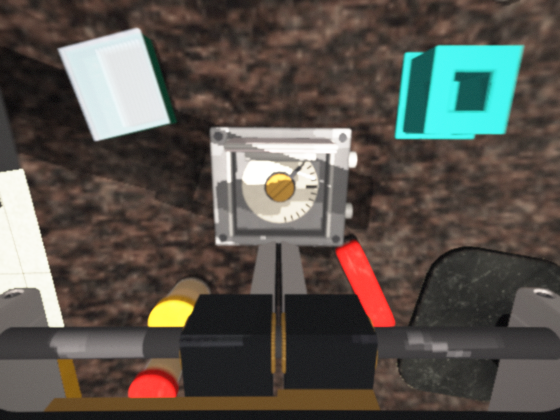

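```bash
python3 - <<'E'
from h import *
s=load('w9')
cv2.imwrite('pics/c12.png',cv2.resize(s['color'][120:252,204:360,::-1],(700,592),interpolation=cv2.INTER_CUBIC))
E
```

View pics/c12.png

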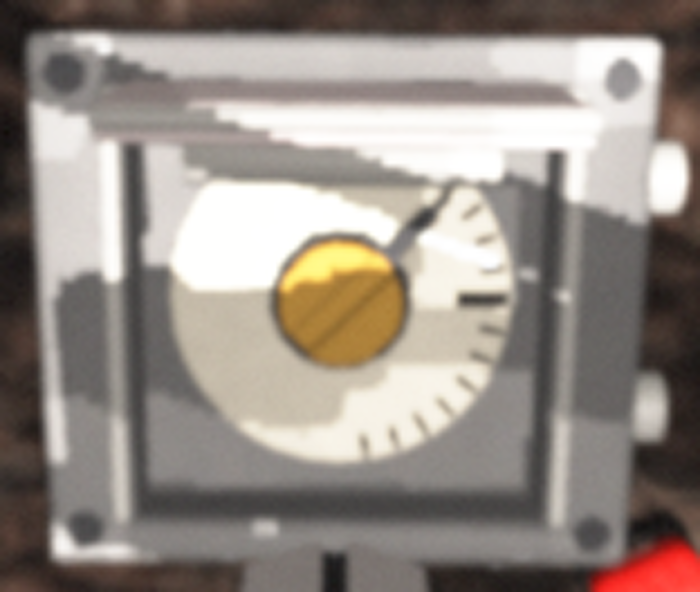

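```bash
python3 - <<'E'
from h import *
s=load('w9')
f=lambda x,y:(204+x/4.487,120+y/4.487)
c=plane(s,[f(342,301)],.04)[0];print('screw',c)
p=plane(s,[f(453,183),f(483,299)],.03);
p29=plane(s,[f(390,250)],.03)
print(p);cc=c.copy()
for q in p: v=q-cc;print(np.hypot(*v[:2]),np.arctan2(v[1],v[0]))
sl=plane(s,[f(310,347),f(392,272)],.04);v=sl[1]-sl[0];print('slot',np.arctan2(v[1],v[0]),sl)
P=plane(s,[f(28,36),f(660,40),f(52,560),f(628,563)],.05);print(P.round(4),P.mean(0))
e=P[1]-P[0]+P[3]-P[2];print(np.arctan2(e[1],e[0]))
sc=plane(s,[f(64,72),f(624,78),f(86,525),f(592,533)],.05);print(sc.mean(0))
E
```

```text
screw [ 0.52693043 -0.12773325  0.04      ]
[[ 0.55518906 -0.10062384  0.03      ]
 [ 0.56279673 -0.13009379  0.03      ]]
0.03915955578343424 0.7646449979600094
0.03594389450689839 -0.0657202638273418
slot 0.726210477218225 [[ 0.51866943 -0.1391969   0.04      ]
 [ 0.5393794  -0.12080405  0.04      ]]
[[ 0.4572 -0.0629  0.05  ]
 [ 0.6004 -0.0675  0.05  ]
 [ 0.4519 -0.1906  0.05  ]
 [ 0.5977 -0.1949  0.05  ]] [ 0.52679698 -0.12897254  0.05      ]
-0.030627271993925828
[ 0.52672051 -0.12864637  0.05      ]
```

```bash
python3 - <<'E'
from h import *
s=load('top0')
px=[(150+(x-400)/5.714,215+y/5.714) for x,y in [(552,93),(710,125),(675,283),(517,250)]]
P=plane(s,px,.06);print(P,P.mean(0))
for i in range(4):
    v=P[(i+1)%4]-P[i];print(np.hypot(*v[:2]),np.arctan2(v[1],v[0]))
E
```

```text
[[0.51609902 0.31976574 0.06      ]
 [0.50005035 0.24282956 0.06      ]
 [0.4240018  0.25882316 0.06      ]
 [0.44022014 0.33527236 0.06      ]] [0.47009283 0.2891727  0.06      ]
0.07859220504200025 -1.7764445725121465
0.0777121437726922 2.9343057322760666
0.07815058520687203 1.361750257852219
0.07744713755865798 -0.20158448162638887
```

Folded. Screw at about (0.527,−0.128), slot at world yaw ≈0.73, pointer ≈ −0.8 rad from the mark. Next is the stand at (0.470,0.289), yaw ≈ −0.205.

>>> send_rows(rows=[-8,46,25,0,0,-1.3,1,-8,49,20,0,0,-1.3,1,-8,49,15,0,0,-1.3,1,-8,49,15,0,0,-1.3,1,-8,49,15,0,0,-1.3,1,-8,49,15,0,0,-1.3,1,-8,49,10,0,0,-1.3,1,-8,48,2,0,0,-1.1,1])

```text
time: 12.8
tool_pos: [0.4609, 0.2468, 0.271]
ee_rot: [-3.14, 0.001, -0.204]
wrist_force: [-0.3, 0.4, -0.8]
width: 0.077
```

```bash
python3 - <<'E'
from h import *
s=snap('wrist','w10');o=s['obs'];print(o['time'],o['tool_pos'],o['ee_rot'],o['joint_positions'],o['width'])
E
```

```text
12.8 [0.46085467 0.24680109 0.27099751] [-3.14011913e+00  6.89314547e-04 -2.03963897e-01] [3.82003856e-01 2.73319516e-02 1.24425079e+00 1.68358802e-03
 1.86976896e+00 5.86464336e-01] 0.0770473504181951
```

View pics/w10.png

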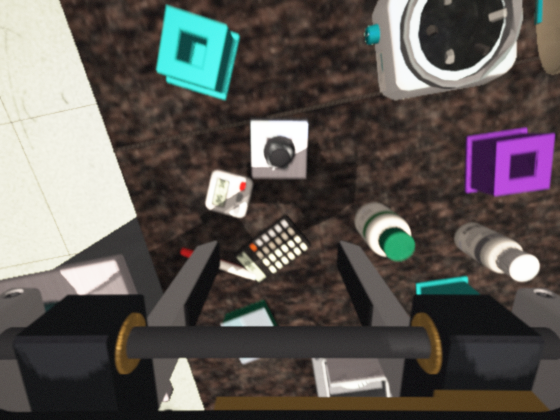

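```bash
python3 - <<'E'
from h import *
s=load('w10')
cv2.imwrite('pics/c13.png',cv2.resize(s['color'][110:190,240:320,::-1],(600,600),interpolation=cv2.INTER_CUBIC))
E
```

```text
(no output)
```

View pics/c13.png

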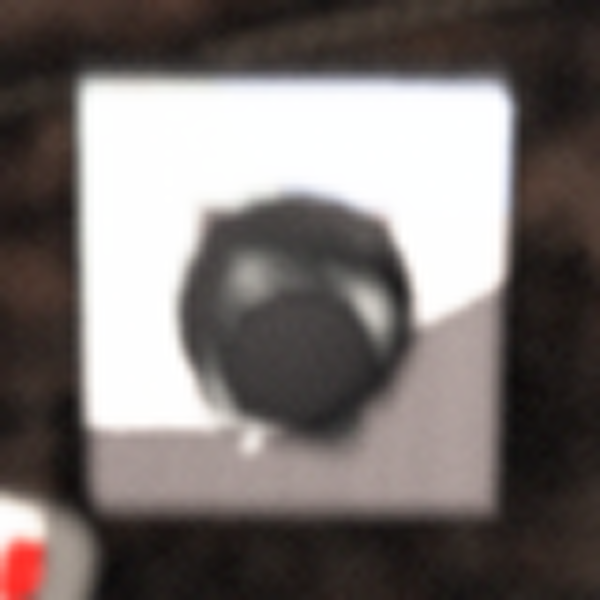

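```bash
python3 - <<'E'
from h import *
s=load('w10')
f=lambda x,y:(240+x/7.5,110+y/7.5)
P=plane(s,[f(78,75),f(513,82),f(497,517),f(93,514)],.06);print(P.round(4),P.mean(0))
for i in range(4):
    v=P[(i+1)%4]-P[i];print(np.hypot(*v[:2]),np.arctan2(v[1],v[0])%(np.pi/2)-np.pi/2)
print('cap',plane(s,[f(303,362)],.151),'flange',plane(s,[f(297,308)],.067))
t=load('top0');d=load('side0')
print('captri',tri([(s,f(303,362)),(d,(270+600*0-0+ (603-400)/5.714,225+52/4.9))]), tri([(s,f(303,362)),(t,(150+(572-400)/5.714,215+165/5.714))]))
E
```

```text
[[0.4425 0.341  0.06  ]
 [0.5194 0.3239 0.06  ]
 [0.5026 0.2464 0.06  ]
 [0.4272 0.2624 0.06  ]] [0.47290426 0.29342681 0.06      ]
0.07871682181948812 -0.21802638472785185
0.07938045863634173 -0.21253275687648698
0.07714519595387367 -0.2100038197971661
0.08002340856464085 -0.19290368055172724
cap [[0.47339953 0.29179243 0.151     ]] flange [[0.47311463 0.29301599 0.067     ]]
captri (array([0.47205149, 0.29155861, 0.1496214 ]), [np.float64(0.0013320643245299379), np.float64(0.001332064324529971)]) (array([0.47297415, 0.29227657, 0.15403096]), [np.float64(0.0004985495566846402), np.float64(0.0004985495566846289)])
```

>>> send_rows(rows=[6,22,0,0,0,-0.2,1,5.6,23,-10,0,0,0,1,0,0,-36,0,0,0,1,0,0,-36,0,0,0,1,0,0,-36,0,0,0,1,0,0,-36,0,0,0,1,0,0,-34,0,0,0,1,0,0,-10,0,0,0,1])

```text
time: 13.85
tool_pos: [0.4705, 0.2889, 0.0687]
ee_rot: [3.138, 0.006, -0.208]
wrist_force: [0.2, -0.2, -0.0]
width: 0.094
```

```bash
python3 - <<'E'
from h import *
s=snap('wrist','w11');o=s['obs'];print(o['time'],o['tool_pos'],o['ee_rot'],o['wrist_force'],o['width'])
d=snap('side','s11')
cv2.imwrite('pics/c14.png',np.hstack([cv2.resize(s['color'][:,:,::-1],(400,300)),cv2.resize(d['color'][200:300,240:373,::-1],(400,300),interpolation=cv2.INTER_CUBIC)]))
E
```

```text
13.85 [0.47053258 0.28890925 0.06871032] [ 3.13760441  0.00622476 -0.20783603] [ 0.16806148 -0.23035538 -0.00763772] 0.09404437088561493
```

View pics/c14.png

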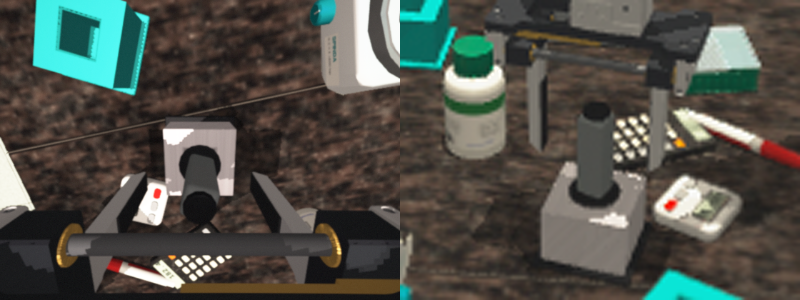

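>>> send_rows(rows=[0,0,0,0,0,0,1,0,0,0,0,0,0,0.2,0,0,0,0,0,0,0,0,0,0,0,0,0,0,0,0,0,0,0,0,0,0,0,0,0,0,0,0,0,0,0,0,0,0,0,0,0,0,0,0,0,0])

```text
time: 14.95
tool_pos: [0.4726, 0.29, 0.0728]
ee_rot: [3.141, 0.0, -0.207]
wrist_force: [-0.1, 0.0, 0.5]
width: 0.0283
```

```bash
python3 - <<'E'
from h import *
s=snap('wrist','w12');o=s['obs'];print(o['time'],o['tool_pos'],o['ee_rot'],o['wrist_force'],o['wrist_torque'],o['width'])
cv2.imwrite('pics/c15.png',cv2.resize(s['color'][150:320,170:400,::-1],(800,591),interpolation=cv2.INTER_CUBIC))
E
```

```text
14.95 [0.47260269 0.28996477 0.07281697] [ 3.14135663e+00  2.66968253e-04 -2.07469259e-01] [-0.07650208  0.01621483  0.46653391] [-0.12498673 -0.03322801 -0.01770308] 0.028336337239661852
```

View pics/c15.png

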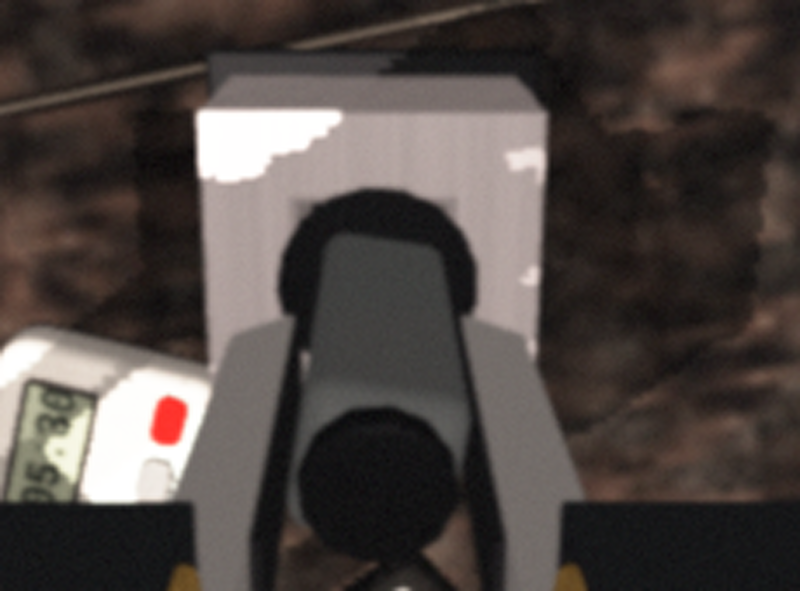

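The handle sits about 6° clockwise of the jaws. I'll open slightly, turn, and regrip.

>>> send_rows(rows=[0,0,0,0,0,0,0.42,0,0,0,0,0,0,0.42,0,2,0,0,0,-3,0.42,0,0,0,0,0,-3,0.42,0,0,0,0,0,0,0,0,0,0,0,0,0,0,0,0,0,0,0,0,0,0,0,0,0,0,0,0])

```text
time: 16.0
tool_pos: [0.4728, 0.292, 0.0729]
ee_rot: [-3.142, -0.0, -0.312]
wrist_force: [0.2, 0.6, -0.7]
width: 0.0259
```

```bash
python3 - <<'E'
from h import *
s=snap('wrist','w13');o=s['obs'];print(o['time'],o['tool_pos'],o['ee_rot'],o['wrist_force'],o['wrist_torque'],o['width'])
cv2.imwrite('pics/c16.png',cv2.resize(s['color'][150:320,170:400,::-1],(800,591),interpolation=cv2.INTER_CUBIC))
E
```

```text
16.0 [0.47283757 0.29200701 0.07287371] [-3.14156854e+00 -2.09193560e-04 -3.12004796e-01] [ 0.22216995  0.5987798  -0.69146277] [-0.01415995 -0.11446921 -0.0118172 ] 0.025947570981108874
```

View pics/c16.png

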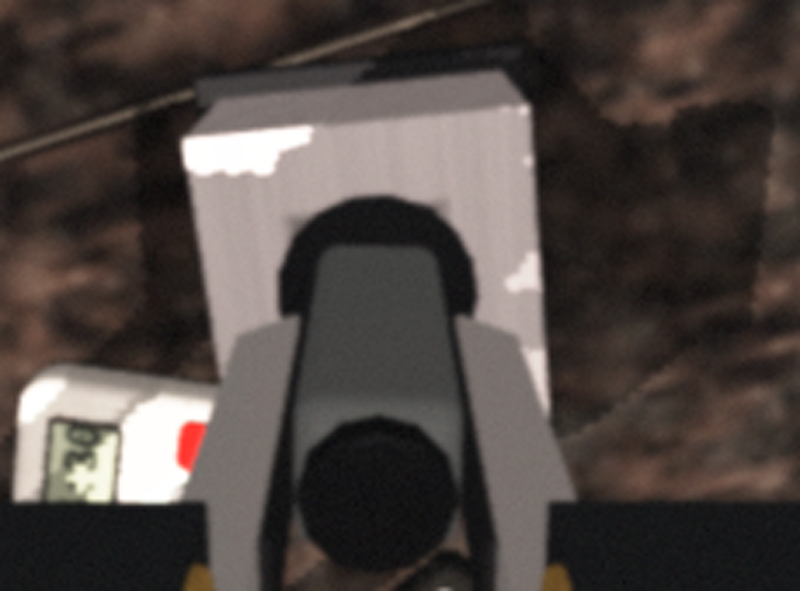

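>>> send_rows(rows=[0,0,10,0,0,0,0,0,0,20,0,0,0,0,0,0,25,0,0,0,0,0,0,25,0,0,0,0,0,0,25,0,0,0,0,0,0,20,0,0,0,0,0,0,5,0,0,0,0,0,0,0,0,0,0,0])

```text
time: 17.05
tool_pos: [0.4727, 0.292, 0.2029]
ee_rot: [-3.142, -0.0, -0.312]
wrist_force: [-0.5, 0.0, -1.1]
width: 0.0262
```

```bash
python3 - <<'E'
from h import *
s=snap('side','s14');o=s['obs'];print(o['time'],o['tool_pos'],o['ee_rot'],o['wrist_force'],o['wrist_torque'],o['width'])
p=np.array(o['tool_pos']); tip=p+[0,0,.01-.0729];print(proj(s,[tip,tip+[0,0,.05]]))
u,v=proj(s,[tip])[0].astype(int)
cv2.imwrite('pics/c17.png',cv2.resize(s['color'][v-60:v+30,u-60:u+60,::-1],(800,600),interpolation=cv2.INTER_CUBIC));print(u,v)
E
```

```text
17.05 [0.47270727 0.29201923 0.20288677] [-3.14154512e+00 -9.29868639e-05 -3.12153171e-01] [-0.48787219  0.02820713 -1.05954548] [-0.04622433 -0.03819077  0.00894112] 0.026225859877485297
[[304.67349316 238.80636696]
 [305.01701456 222.35174471]]
304 238
```

View pics/c17.png

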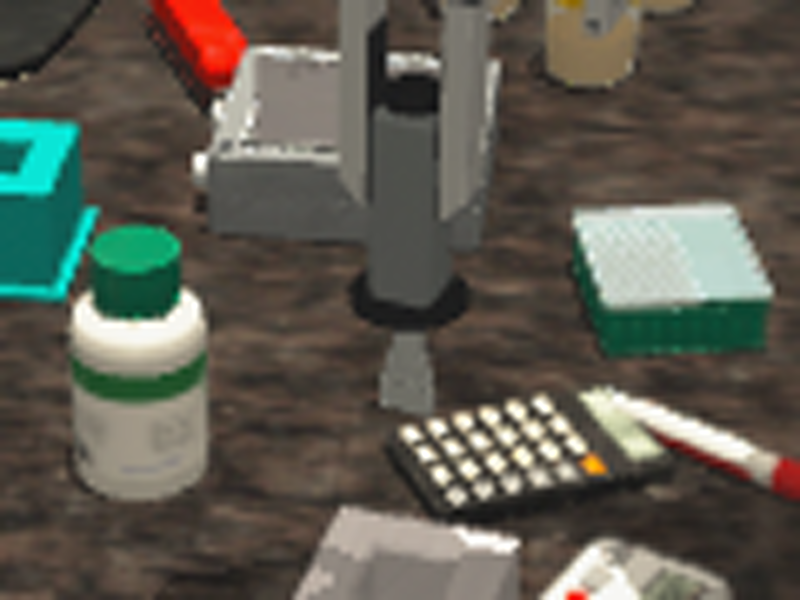

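Blade width runs along the jaw axis (blade end about 21 mm wide at px (305,240)). The tip is where predicted. Moving over the screw and turning the blade to yaw 0.73.

>>> send_rows(rows=[6.8,-52.5,0,0,0,7.5,0,6.8,-52.5,0,0,0,7.5,0,6.8,-52.5,0,0,0,7.5,0,6.8,-52.5,0,0,0,7.5,0,6.8,-52.5,0,0,0,7.5,0,6.8,-52.5,0,0,0,7.5,0,6.8,-52.5,0,0,0,7.5,0,6.8,-52.5,0,0,0,7.5,0])

```text
time: 18.1
tool_pos: [0.5265, -0.1295, 0.2015]
ee_rot: [-3.139, 0.001, 0.739]
wrist_force: [-0.0, -0.2, -1.6]
width: 0.0257
```

>>> send_rows(rows=[0,0,-10,0,0,0,0,0,0,-20,0,0,0,0,0,0,-20,0,0,0,0,0,0,-20,0,0,0,0,0,0,-10,0,0,0,0,0,0,-8,0,0,0,0,0,0,0,0,0,0,0,0,0,0,0,0,0,0])

```text
time: 19.1
tool_pos: [0.5276, -0.1281, 0.1157]
ee_rot: [3.14, -0.001, 0.735]
wrist_force: [-0.7, -0.5, -1.4]
width: 0.026
```

```bash
python3 - <<'E'
from h import *
s=snap('wrist','w15');o=s['obs'];print(o['time'],o['tool_pos'],o['ee_rot'],o['wrist_force'],o['wrist_torque'],o['width'])
d=snap('side','s15');t=snap('top','t15');p=np.array(o['tool_pos']);g=p+[0,0,.097-.0629];print(proj(s,[g]),proj(d,[g]),proj(t,[g]))
cv2.imwrite('pics/c18.png',np.hstack([cv2.resize(s['color'][:,:,::-1],(400,300)),cv2.resize(d['color'][140:230,240:360,::-1],(400,300),interpolation=cv2.INTER_CUBIC)]))
E
```

```text
19.1 [ 0.52763049 -0.12805497  0.11570391] [ 3.14038523e+00 -7.71788542e-04  7.34991773e-01] [-0.74240862 -0.50009519 -1.35881417] [ 0.00943797 -0.14368936  0.00315174] 0.02602560506303213
[[276.84580531 254.81538391]] [[297.08529426 167.19201246]] [[342.30133318 221.6938158 ]]
```

View pics/c18.png

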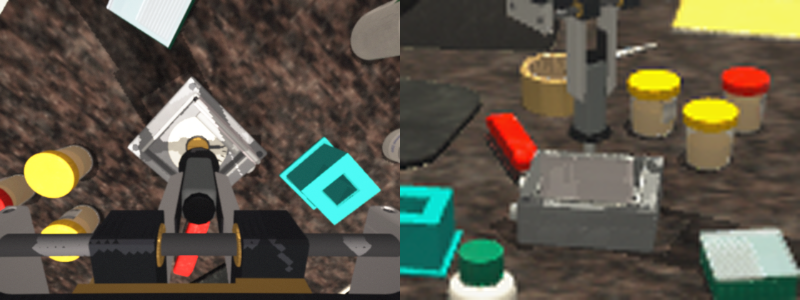

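```bash
python3 - <<'E'
from h import *
s=load('w15');d=load('s15')
cv2.imwrite('pics/c19.png',np.hstack([cv2.resize(s['color'][160:310,210:360,::-1],(400,400),interpolation=cv2.INTER_CUBIC),cv2.resize(d['color'][140:195,270:325,::-1],(400,400),interpolation=cv2.INTER_CUBIC)]))
E
```

```text
(no output)
```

View pics/c19.png

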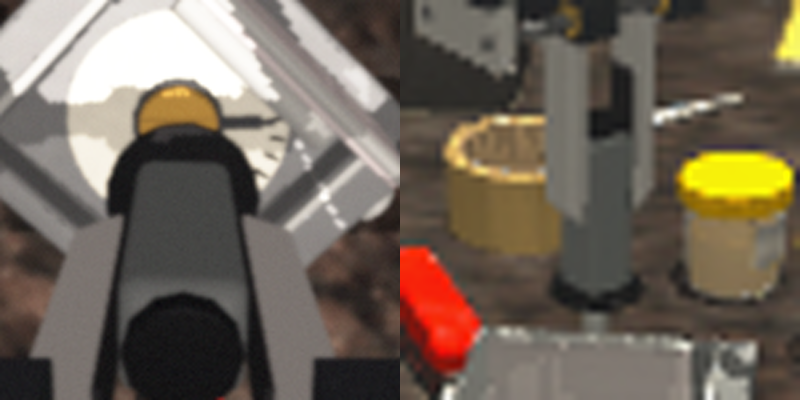

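>>> send_rows(rows=[0,0,-4,0,0,0,0,0,0,-4,0,0,0,0,0,0,-2,0,0,0,0,0,0,-1,0,0,0,0,0,0,-1,0,0,0,0,0,0,-1,0,0,0,0,0,0,0,0,0,0,0,0,0,0,0,0,0,0])

```text
time: 20.25
tool_pos: [0.5274, -0.128, 0.1025]
ee_rot: [3.141, -0.0, 0.735]
wrist_force: [-0.5, 0.8, 2.4]
width: 0.0259
```

>>> send_rows(rows=[0,0,-1,0,0,-1.5,0,0,0,0,0,0,-1.5,0,0,0,0,0,0,-1.5,0,0,0,0,0,0,-1.5,0,0,0,0,0,0,-1.5,0,0,0,0,0,0,0,0,0,0,0,0,0,0,0,0,0,0,0,0,0,0])

```text
time: 21.25
tool_pos: [0.5275, -0.1276, 0.1022]
ee_rot: [3.141, -0.001, 0.604]
wrist_force: [-2.4, 2.0, 6.1]
width: 0.0259
```

```bash
python3 - <<'E'
from h import *
s=snap('wrist','w16');o=s['obs'];print(o['time'],o['tool_pos'],o['ee_rot'],o['wrist_force'],o['wrist_torque'],o['width'])
cv2.imwrite('pics/c20.png',cv2.resize(s['color'][160:310,210:360,::-1],(600,600),interpolation=cv2.INTER_CUBIC))
E
```

```text
21.25 [ 0.52748772 -0.12757981  0.10224429] [ 3.14127751e+00 -1.49207487e-03  6.03648710e-01] [-2.39274627  1.99604681  6.08331595] [0.37247993 0.3612024  0.01631389] 0.025912544854579975
```

View pics/c20.png

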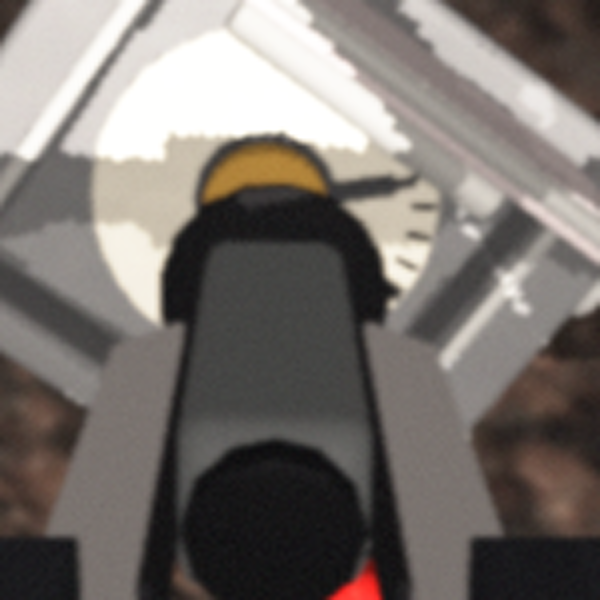

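Not dropped yet. The side force (−2.4,+2.0) pushes towards (−x,+y), so the blade is riding the bevel. I'll shift that way while turning back.

>>> send_rows(rows=[-0.4,0.4,0,0,0,1.2,0,-0.4,0.4,0,0,0,1.2,0,-0.4,0.4,0,0,0,1.2,0,0,0,0,0,0,1.2,0,0,0,0,0,0,1.2,0,0,0,0,0,0,1.2,0,0,0,0,0,0,0,0,0,0,0,0,0,0,0])

```text
time: 22.3
tool_pos: [0.5271, -0.1276, 0.1023]
ee_rot: [3.138, -0.001, 0.729]
wrist_force: [-0.4, -0.4, 4.6]
width: 0.0258
```

```bash
python3 - <<'E'
from h import *
o=get_obs();print(o['time'],o['tool_pos'],o['ee_rot'],o['wrist_force'],o['wrist_torque'],o['width'])
E
```

```text
22.3 [ 0.52711198 -0.12762347  0.10227727] [ 3.13800082e+00 -1.19371623e-03  7.29280703e-01] [-0.37135355 -0.37482906  4.57346144] [-0.20349251 -0.06930384  0.01764586] 0.025794904408440632
```

```bash
python3 - <<'E'
from h import *
s=load('w9')
a=s['color'][168:206,260:300,::-1]
a=cv2.resize(a,(760,722),interpolation=cv2.INTER_CUBIC)[60:660]
cv2.imwrite('pics/c21.png',cv2.convertScaleAbs(a,alpha=1.5,beta=-40))
c=np.array([.527,-.128,.04])
print(proj(s,[c]))
E
```

```text
[[280.28858896 187.31776898]]
```

View pics/c21.png

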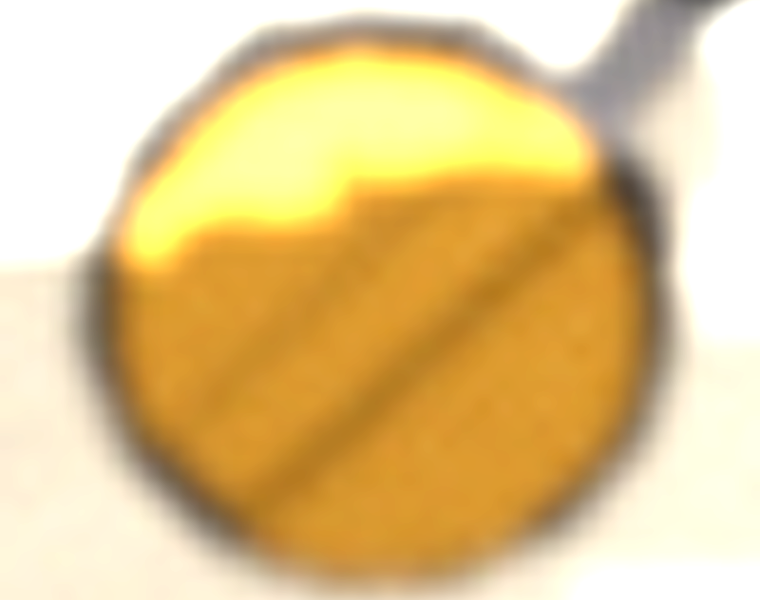

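```bash
python3 - <<'E'
from h import *
for n,px in [('w13',(170+378/3.478,150+493/3.478)),('w16',(210+275/4,160+528/4))]:
    s=load(n);p=np.array(s['obs']['tool_pos']);Rw=R.from_euler('xyz',s['obs']['ee_rot']).as_matrix()
    P=plane(s,[px],p[2]+.0781)[0];print(n,P,Rw.T@(P-p))
s=load('w16')
o=get_obs()
# flange center & screw in w16: flange top edge (underside front) 
print(proj(s,[[.527,-.128,.04]]),(210+265/4,160+137/4))
# circle of head front edge
c=np.array([.527,-.128,.04]);y=s['obs']['ee_rot'][2]
th=np.linspace(0,2*np.pi,60);Q=proj(s,np.c_[c[0]+.015*np.cos(th),c[1]+.015*np.sin(th),np.full(60,.04)]);print(Q.min(0),Q.max(0))
p=np.array(s['obs']['tool_pos'])
Q=proj(s,np.c_[p[0]+.023*np.cos(th),p[1]+.023*np.sin(th),np.full(60,p[2]-.0629+.057)]);print('flange top',Q.min(0),Q.max(0))
Q=proj(s,np.c_[p[0]+.023*np.cos(th),p[1]+.023*np.sin(th),np.full(60,p[2]-.0629+.05)]);print('flange under',Q.min(0),Q.max(0))
E
```

```text
w13 [0.47389354 0.29206152 0.15097371] [ 0.00100459 -0.00037791 -0.07809978]
w16 [ 0.5286166  -0.12727639  0.18034429] [ 0.00121815  0.00041563 -0.07809814]
[[276.4781385  213.01255793]] (276.25, 194.25)
[260.82949606 197.79698695] [292.12101485 227.80753636]
flange top [247.36329808 204.78888079] [306.62064966 260.51532425]
flange under [248.22520159 202.48917196] [305.80362346 256.79685248]
```

The images agree: the head is about 2 mm further along tool −y, and the flange about 2–3 mm the other way. Lifting, shifting and lowering again.

>>> send_rows(rows=[0,0,3,0,0,0,0,-0.9,1,0,0,0,-1,0,0,0,0,0,0,0,0,0,0,-2,0,0,0,0,0,0,-1,0,0,0,0,0,0,-1,0,0,0,0,0,0,0,0,0,0,0,0,0,0,0,0,0,0])

```text
time: 23.3
tool_pos: [0.5251, -0.1258, 0.0999]
ee_rot: [3.141, -0.0, 0.712]
wrist_force: [0.3, 0.3, -0.9]
width: 0.0259
```

```bash
python3 - <<'E'
from h import *
s=snap('wrist','w17');o=s['obs'];print(o['time'],o['tool_pos'],o['ee_rot'],o['wrist_force'],o['wrist_torque'],o['width'])
E
```

```text
23.3 [ 0.52509729 -0.12580488  0.09994759] [ 3.14149595e+00 -1.57149923e-04  7.12313533e-01] [ 0.25828965  0.30799205 -0.86553314] [ 0.02025547 -0.09909479  0.02872938] 0.02591297447905838
```

Dropped in. Lowering further.

>>> send_rows(rows=[0,0,-1,0,0,0,0,0,0,-1,0,0,0,0,0,0,-0.7,0,0,0,0,0,0,0,0,0,0,0,0,0,0,0,0,0,0,0,0,0,0,0,0,0,0,0,0,0,0,0,0,0,0,0,0,0,0,0])

```text
time: 24.35
tool_pos: [0.5251, -0.1258, 0.0973]
ee_rot: [3.141, -0.0, 0.712]
wrist_force: [0.2, -0.5, -0.2]
width: 0.0261
```

>>> send_rows(rows=[0.15,0.11,-0.2,0,0,-4,0,0.15,0.11,-0.2,0,0,-4,0,0.16,0.1,0,0,0,-4,0,0.17,0.09,0,0,0,-4,0,0.18,0.08,0,0,0,-4,0,0.19,0.07,0,0,0,-4,0,0.2,0.06,0,0,0,-4,0,0.2,0.05,0,0,0,-4,0])

```text
time: 25.35
tool_pos: [0.5265, -0.1259, 0.0973]
ee_rot: [3.14, -0.0, 0.152]
wrist_force: [-1.5, -1.5, 1.0]
width: 0.0262
```

```bash
python3 - <<'E'
from h import *
s=snap('wrist','w18');o=s['obs'];print(o['time'],o['tool_pos'],o['ee_rot'],o['wrist_force'],o['wrist_torque'],o['width'])
cv2.imwrite('pics/c22.png',cv2.resize(s['color'][150:310,190:380,::-1],(700,590),interpolation=cv2.INTER_CUBIC))
E
```

```text
25.35 [ 0.52646418 -0.12592717  0.09730448] [ 3.13978499e+00 -3.06825430e-05  1.51609359e-01] [-1.53479    -1.46626104  0.96397521] [-0.35012976  0.2277075   0.08169916] 0.026220533759436133
```

View pics/c22.png

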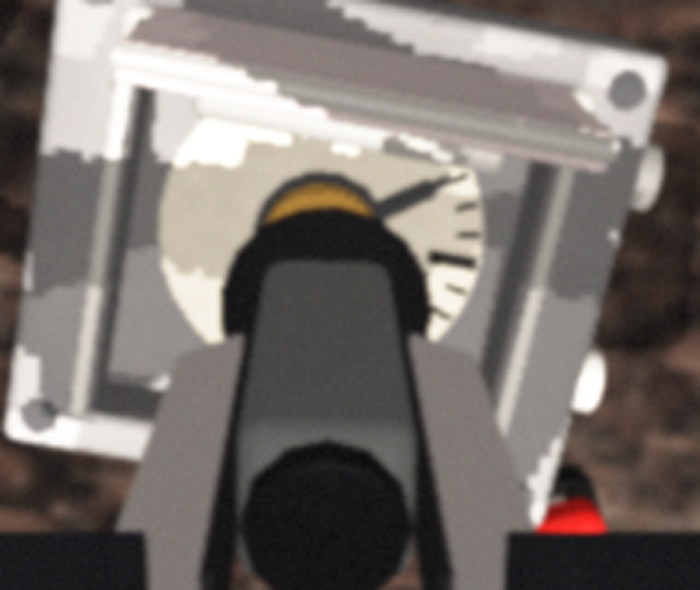

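>>> send_rows(rows=[0.18,0,0,0,0,-3.5,0,0.18,0,0,0,0,-3.5,0,0.18,-0.02,0,0,0,-3.5,0,0.18,-0.02,0,0,0,-3.5,0,0.18,-0.03,0,0,0,-3.5,0,0.18,-0.05,0,0,0,-3.5,0,0.18,-0.05,0,0,0,-3.5,0,0.18,-0.05,0,0,0,-3.5,0])

```text
time: 26.4
tool_pos: [0.5273, -0.1264, 0.0973]
ee_rot: [3.139, 0.0, -0.336]
wrist_force: [-1.6, -1.6, 0.9]
width: 0.0261
```

```bash
python3 - <<'E'
from h import *
s=snap('wrist','w19');o=s['obs'];print(o['time'],o['tool_pos'],o['ee_rot'],o['wrist_force'],o['wrist_torque'],o['width'])
cv2.imwrite('pics/c23.png',cv2.resize(s['color'][150:310,190:380,::-1],(700,590),interpolation=cv2.INTER_CUBIC))
E
```

```text
26.4 [ 0.52732976 -0.12637736  0.09726573] [ 3.13918791e+00  2.36876079e-04 -3.36035556e-01] [-1.60595987 -1.64261641  0.93928736] [-0.48190645  0.61673485  0.09198659] 0.02608885792134335
```

View pics/c23.png

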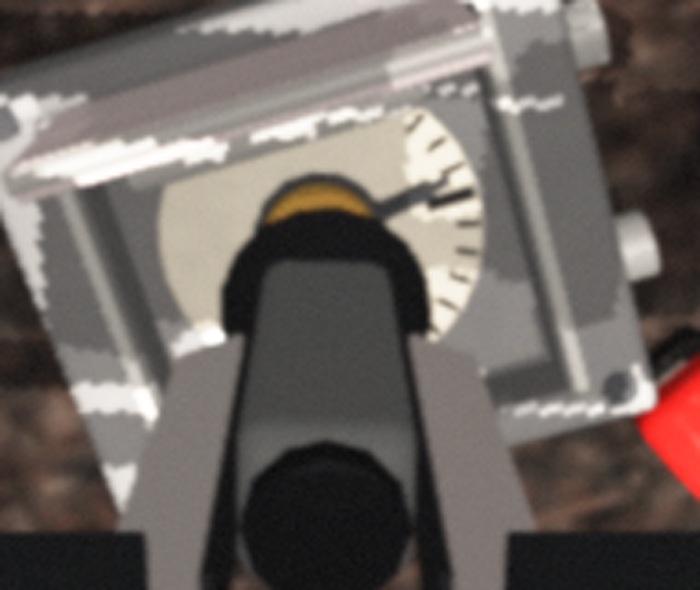

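>>> send_rows(rows=[0.15,-0.05,0,0,0,-2.2,0,0.15,-0.05,0,0,0,-2.2,0,0.15,-0.05,0,0,0,-2.2,0,0,0,0,0,0,0,0,0,0,0,0,0,0,0,0,0,0,0,0,0,0,0,0,0,0,0,0,0,0,0,0,0,0,0,0])

```text
time: 27.45
tool_pos: [0.5282, -0.1255, 0.0972]
ee_rot: [3.141, 0.0, -0.45]
wrist_force: [-4.3, -1.9, 4.3]
width: 0.0262
```

```bash
python3 - <<'E'
from h import *
s=snap('wrist','w20');o=s['obs'];print(o['time'],o['tool_pos'],o['ee_rot'],o['wrist_force'],o['wrist_torque'],o['width'])
cv2.imwrite('pics/c24.png',cv2.resize(s['color'][180:230,260:335,::-1],(750,500),interpolation=cv2.INTER_CUBIC))
E
```

```text
27.45 [ 0.52817371 -0.12550579  0.09717567] [ 3.14134943e+00  6.66228216e-05 -4.49630196e-01] [-4.276909   -1.88642792  4.26697898] [-0.71186925  1.23555755  0.06753239] 0.02619572826789141
```

View pics/c24.png

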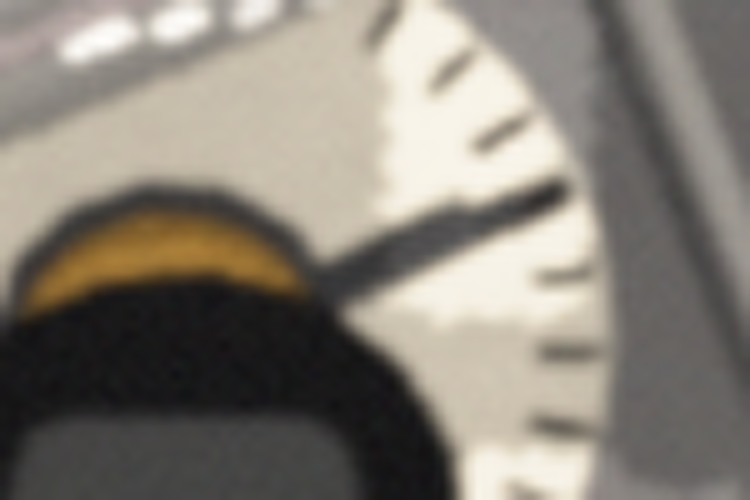

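```bash
python3 - <<'E'
from h import *
s=load('w20');c=np.array([.527,-.128])
f=lambda x,y:(260+x/10,180+y/10)
for n,px,z in [('ptr low',f(340,285),.033),('ptr mid',f(400,247),.033),('ptr end',f(462,222),.033),('mark in',f(500,212),.029),('mark end',f(560,193),.029),('t-.2',f(500,133),.029),('t+.2',f(565,275),.029)]:
    P=plane(s,[px],z)[0][:2]-c;print(n,np.hypot(*P),np.arctan2(P[1],P[0]))
E
```

```text
ptr low 0.017547911894067132 -0.016450050551600794
ptr mid 0.024319406474418326 0.026685433536744498
ptr end 0.03067513416721882 0.01072745634703056
mark in 0.03433803063347589 -0.0420512217338972
mark end 0.04036298856324239 -0.055203942563597556
t-.2 0.0379208493932767 0.15112017418766702
t+.2 0.03874502020861084 -0.2602449679001447
```

>>> send_rows(rows=[0,0,0,0,0,-1.5,0,0,0,0,0,0,-1.2,0,0,0,0,0,0,0,0,0,0,0,0,0,0,0,0,0,0,0,0,0,0,-0.4,-0.2,0,0,0,2.5,0,-0.4,-0.2,0,0,0,2.5,0,0,0,0,0,0,0,0])

```text
time: 28.5
tool_pos: [0.5285, -0.1254, 0.0972]
ee_rot: [-3.14, -0.002, -0.41]
wrist_force: [-1.7, -0.9, 4.3]
width: 0.0256
```

```bash
python3 - <<'E'
from h import *
s=snap('wrist','w21');o=s['obs'];print(o['time'],o['tool_pos'],o['ee_rot'],o['wrist_force'],o['wrist_torque'],o['width'])
cv2.imwrite('pics/c25.png',cv2.resize(s['color'][180:230,260:335,::-1],(750,500),interpolation=cv2.INTER_CUBIC))
E
```

```text
28.5 [ 0.52849794 -0.12540422  0.09722091] [-3.13991910e+00 -1.90312143e-03 -4.09918166e-01] [-1.69870786 -0.86257633  4.32506034] [-0.31093561  0.4364302  -0.01142283] 0.025550995997898705
```

View pics/c25.png

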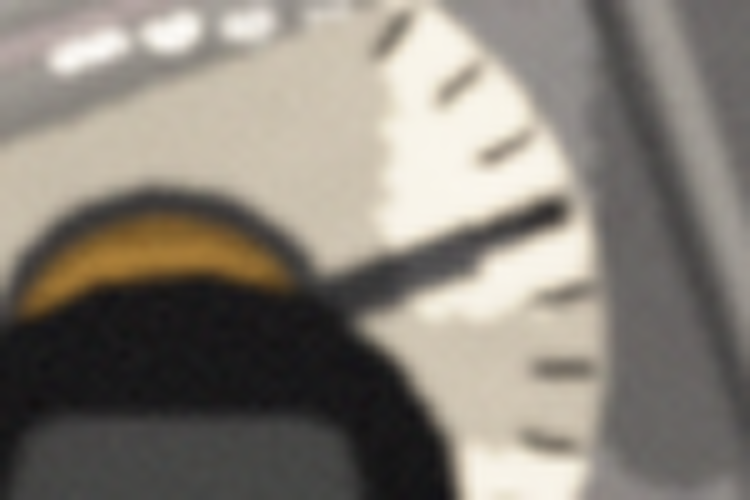

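The pointer lies right on the long mark. Lifting straight out.

>>> send_rows(rows=[0,0,3,0,0,0,0,0,0,4,0,0,0,0,0,0,8,0,0,0,0,0,0,20,0,0,0,0,0,0,25,0,0,0,0,0,0,25,0,0,0,0,0,0,21,0,0,0,0,0,0,5,0,0,0,0])

```text
time: 29.55
tool_pos: [0.5286, -0.1259, 0.21]
ee_rot: [-3.141, -0.004, -0.41]
wrist_force: [0.1, -0.7, -2.6]
width: 0.0259
```

```bash
python3 - <<'E'
from h import *
s=snap('wrist','w22');o=s['obs'];print(o['time'],o['tool_pos'],o['ee_rot'],o['wrist_force'],o['wrist_torque'],o['width'])
d=snap('side','s22');cv2.imwrite('pics/c26.png',np.hstack([cv2.resize(s['color'][:,:,::-1],(400,300)),cv2.resize(d['color'][110:210,230:363,::-1],(400,300),interpolation=cv2.INTER_CUBIC)]))
E
```

```text
29.55 [ 0.52856649 -0.12590413  0.20996982] [-3.14073328 -0.00389069 -0.40974859] [ 0.12556781 -0.65620545 -2.55849201] [ 0.0379932  -0.04981039 -0.02132059] 0.025886534161106558
```

View pics/c26.png

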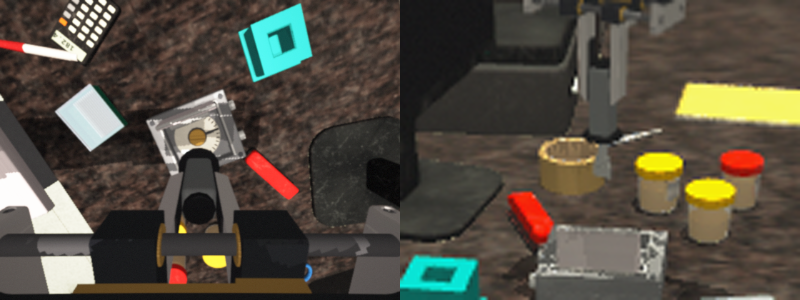

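>>> send_rows(rows=[-7,52,0,0,0,0.7,0,-7,52,0,0,0,0.7,0,-7,52,0,0,0,0.7,0,-7,52,0,0,0,0.7,0,-7,53,0,0,0,0.7,0,-7,53,0,0,0,0.7,0,-7,52,0,0,0,0.7,0,-6.8,52,0,0,0,0.7,0])

```text
time: 30.65
tool_pos: [0.4707, 0.2936, 0.2062]
ee_rot: [3.14, 0.002, -0.312]
wrist_force: [0.1, 0.1, -2.0]
width: 0.0261
```

>>> send_rows(rows=[0,0,-8,0,0,0,0,0,0,-10,0,0,0,0,0,0,-12,0,0,0,0,0,0,-5,0,0,0,0,0,0,0,0,0,0,0,0,0,0,0,0,0,0,0,0,0,0,0,0,0,0,0,0,0,0,0,0])

```text
time: 31.65
tool_pos: [0.4719, 0.2922, 0.1733]
ee_rot: [-3.141, -0.001, -0.312]
wrist_force: [0.1, -0.4, -0.8]
width: 0.0257
```

```bash
python3 - <<'E'
from h import *
s=snap('wrist','w23');o=s['obs'];print(o['time'],o['tool_pos'],o['ee_rot'],o['wrist_force'],o['wrist_torque'],o['width'])
d=snap('side','s23');cv2.imwrite('pics/c27.png',np.hstack([cv2.resize(s['color'][150:320,170:400,::-1],(400,300)),cv2.resize(d['color'][215:305,245:365,::-1],(400,300),interpolation=cv2.INTER_CUBIC)]))
E
```

```text
31.65 [0.47193547 0.29222231 0.17326426] [-3.14100806e+00 -7.00933979e-04 -3.12168846e-01] [ 0.10210668 -0.43655291 -0.82180115] [-0.03833879 -0.06961226 -0.06314238] 0.025683792184608693
```

View pics/c27.png

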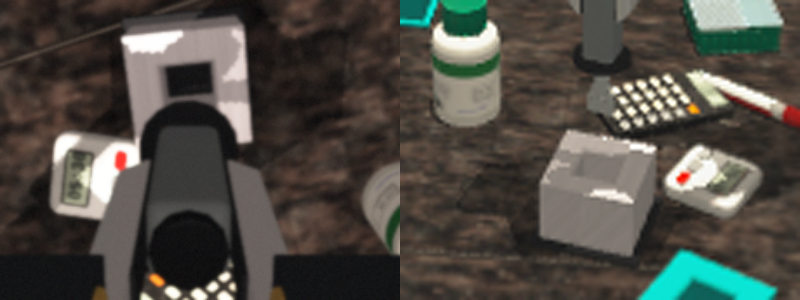

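>>> send_rows(rows=[0.8,0,-10,0,0,0,0,0,0,-13,0,0,0,0,0,0,-13,0,0,0,0,0,0,-13,0,0,0,0,0,0,-13,0,0,0,0,0,0,-13,0,0,0,0,0,0,-11,0,0,0,0,0,0,-5,0,0,0,0])

```text
time: 32.75
tool_pos: [0.4722, 0.2919, 0.0807]
ee_rot: [3.141, 0.001, -0.312]
wrist_force: [0.4, -0.4, -1.8]
width: 0.0259
```

>>> send_rows(rows=[0,0,-4,0,0,0,0,0,0,-2,0,0,0,0,0,0,-1.5,0,0,0,0,0,0,-1,0,0,0,0,0,0,-1,0,0,0,0,0,0,0,0,0,0,0,0,0,0,0,0,0,0,0,0,0,0,0,0,0])

```text
time: 33.75
tool_pos: [0.4728, 0.2922, 0.073]
ee_rot: [-3.141, -0.001, -0.312]
wrist_force: [-2.2, -1.1, 4.3]
width: 0.026
```

>>> send_rows(rows=[0,0,0,0,0,0,0.5,0,0,0,0,0,0,0.8,0,0,0,0,0,0,1,0,0,0,0,0,0,1,0,0,0,0,0,0,1,0,0,0,0,0,0,1,0,0,0,0,0,0,1,0,0,0,0,0,0,1])

```text
time: 34.75
tool_pos: [0.4726, 0.2921, 0.0723]
ee_rot: [-3.142, -0.0, -0.312]
wrist_force: [-0.3, 1.0, 0.2]
width: 0.0938
```

>>> send_rows(rows=[0,0,15,0,0,0,1,0,0,25,0,0,0,1,0,0,30,0,0,0,1,0,0,30,0,0,0,1,0,0,30,0,0,0,1,0,-10,30,0,0,0,1,0,-30,20,0,0,0,1,0,0,0,0,0,0,1])

```text
time: 35.75
tool_pos: [0.4738, 0.2515, 0.2562]
ee_rot: [-3.137, -0.005, -0.314]
wrist_force: [0.7, -0.1, 0.5]
width: 0.0941
```

```bash
python3 - <<'E'
from h import *
s=snap('wrist','w25');o=s['obs'];print(o['time'],o['tool_pos'],o['ee_rot'],o['wrist_force'],o['width'])
d=snap('side','s25');t=snap('top','t25')
r=lambda a,z:cv2.resize(a[:,:,::-1],z,interpolation=cv2.INTER_CUBIC)
cv2.imwrite('pics/c28.png',np.vstack([np.hstack([r(s['color'][100:220,200:360],(400,300)),r(d['color'][215:305,245:365],(400,300))]),np.hstack([r(d['color'][165:225,255:335],(400,300)),r(t['color'][190:265,295:395],(400,300))])]))
E
```

```text
35.75 [0.47378213 0.25148032 0.25623665] [-3.13745524 -0.00535658 -0.31427242] [ 0.68047984 -0.07448004  0.48651036] 0.09412608103551508
```

View pics/c28.png

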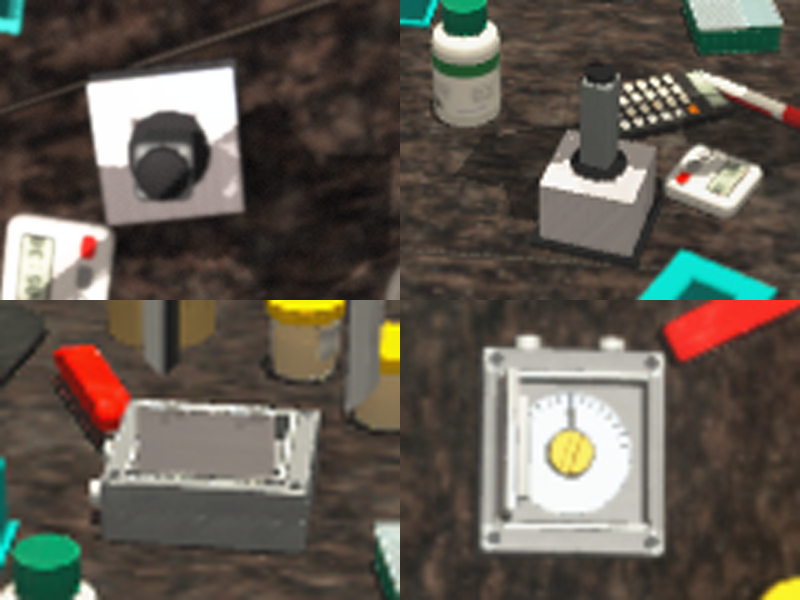

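```bash
python3 - <<'E'
from h import *
t=load('t25');f=lambda x,y:(295+(x-400)/4,190+(y-300)/4)
b=plane(t,[f(522,445)],.066)[0];c=plane(t,[f(574,450)],.05)[0]
box=plane(t,[f(484,350),f(663,352),f(482,552),f(662,555)],.05).mean(0)
print('bar',b,'box',box,'bar box y',b[1]-box[1])
print('panel ridge',plane(t,[f(504,440),f(518,440)],.103)-box)
s=load('w25');g=lambda x,y:(200+x/2.5,100+y/2.5)
print('cap',plane(s,[g(162,174)],.151),'flange',plane(s,[g(168,148)],.067),'stand',plane(s,[g(88,80),g(233,68),g(242,210),g(105,225)],.06).mean(0))
d=load('s25')
print(proj(d,[[.4728,.292,.151],[.4728,.292,.067]]),(245+200/3.333,215+72/3.333))
cv2.imwrite('pics/c29.png',cv2.resize(t['color'][195:260,310:375,::-1],(600,600),interpolation=cv2.INTER_CUBIC))
E
```

```text
bar [ 0.52634143 -0.09212551  0.066     ] box [ 0.52340035 -0.12931007  0.05      ] bar box y 0.03718456258017619
panel ridge [[0.00187604 0.05289982 0.053     ]
 [0.00179966 0.04345715 0.053     ]]
cap [[0.4728061  0.29018987 0.151     ]] flange [[0.47359485 0.29234612 0.067     ]] stand [0.4727277  0.29204145 0.06      ]
[[304.71258475 235.24334617]
 [304.15691592 261.45342819]] (305.00600060006, 236.60216021602162)
```

View pics/c29.png

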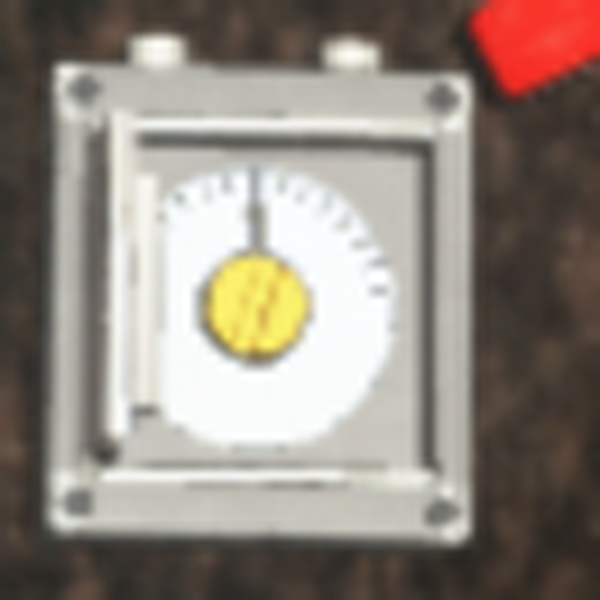

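The cover is folded (bar at box y ≈ 35–37 mm), the pointer at (255,200) is on the long mark, and the driver stands upright and centred in its stand. Handing in.

```bash
python3 -c "
from bench import *
print(close_job())"
```

```text
the job is handed in; nothing more can be done
None
```

The job is done and handed in at about 36 s of the 72 s allowed; `close_job()` gave no verdict. I folded the cover, turned the screw until the pointer stood on the long mark, and put the screwdriver back in its stand.

**Last checks**
- **Cover:** it is folded upright. The bar measured at box y ≈ 37 mm from above; the fully folded position is 34 mm, and within 6 mm counts as flat.
- **Pointer:** it lay on the long mark in the wrist view while the blade was still in the slot, and again from above at the end.
- **Blade depth:** it went about 5 mm into the slot. The highest wrist force I read on the screw was about 8 N, read only at the end of each move.
- **Screwdriver:** it stands upright with the flange down. The flange is within about 1 mm of the stand's centre, and the cap, measured higher up, is within 2 mm. The gripper is open and well clear.
- **Bystanders:** the bottle, timer and stapler look unmoved in the last pictures. I did not measure any bystander or check the two cups closely, but nothing was touched.

**What disagreed or failed**
- **Fingertip height:** the fingertips sit about 25–29 mm above the reported tool point. My first push therefore passed over the bar without touching it, and a second, lower push folded the cover.
- **Grip angle:** the handle was about 6° off the jaws, so I opened, turned and regripped once.
- **Blade position:** the first try at the slot sat about 3 mm to one side. The side force and the image both showed it, and after a shift the blade dropped in.

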